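# Gather the rosettes in the tote's pick-out corner over the bowl

### The job

Pick up the small wooden tote by its bar and tip it about 35 degrees towards its pick-out corner (where both walls are cut down), so that all three loose rosettes slide into that corner and stay in the tote, without pushing them with the gripper. Finish while still holding the tote tilted and steady, clear of the table, that corner over the middle of the round bowl, not touching it and no more than a hand's width above its rim. Leave the bowl and everything else on the bench where it is.

Things in the scene. Friction and masses are not known exactly. Their poses are not given: they have to be found in the camera images.
- tote: open wooden tote, 0.35 to 0.6 kg, outside 240 (x) by 170 (y) mm; floor and walls 8 mm thick, walls 48 mm high, cut down to 20 mm for the last 60 mm at the +x +y corner (pick-out corner). Slippery inside. A straight carrying bar runs along x over the middle, 224 long, 22 wide, 20 high, between two end posts 90 mm high. Origin: centre of the underside, z up
- tote_bar (a point): middle of the tote's carrying bar, at [0, 0, 75] mm in the tote's frame; same axes as the tote (x along the bar). The bar is pinched across its 22 mm width from above
- tote_corner (a point): the pick-out corner of the tote (both walls cut down to 20 mm there), the point on the inner floor where the two inner wall faces meet: [112, 77, 8] mm in the tote's frame; same axes as the tote. The outer bottom edge there lies 8 mm further out on both axes and 8 mm lower
- rosette0_center (a point): loose turned wooden rosette (flat button): plain light wood disc 30 mm across, 12 mm thick, low dark knob on top (3 mm), 10 g, flat on the tote's floor; starts to slide at a slope of 10 to 14 degrees, more along a wall. Point: centre of the disc, 6 mm above its underside
- rosette1_center (a point): loose turned wooden rosette (flat button): plain light wood disc 30 mm across, 12 mm thick, low dark knob on top (3 mm), 10 g, flat on the tote's floor; starts to slide at a slope of 10 to 14 degrees, more along a wall. Point: centre of the disc, 6 mm above its underside
- rosette2_center (a point): loose turned wooden rosette (flat button): plain light wood disc 30 mm across, 12 mm thick, low dark knob on top (3 mm), 10 g, flat on the tote's floor; starts to slide at a slope of 10 to 14 degrees, more along a wall. Point: centre of the disc, 6 mm above its underside
- bowl: round dark wooden bowl, empty, rim 140 mm across and 50 mm high, 0.6 kg, standing loose on the table. Origin: centre of its underside. It must stay where it is
- gouge_long: carving gouge with turned wooden handle, about 250 mm long and 28 mm thick, lying flat between tote and bowl. Origin on the table under a point 10 mm past the front end of its handle. Only a bystander: leave it where it is.
- gouge_short: shorter carving gouge, about 210 mm long and 28 mm thick, lying crosswise near the robot. Origin on the table under a point 10 mm past the front end of its handle. Only a bystander: leave it where it is.
- mallet: round wooden mallet lying on its side at the far side, 260 mm long, head 80 mm thick. Origin at table height where handle meets head. Only a bystander: leave it where it is.
- rosette0: the same rosette as rosette0_center; origin: centre of its underside
- rosette1: the same rosette as rosette1_center; origin: centre of its underside
- rosette2: the same rosette as rosette2_center; origin: centre of its underside

How it is judged:
By the outcome, as a careful person would: the job done as asked, in the order asked, and still so for the second after the job is handed in, while the arm keeps its last pose, push and grip.
It also fails if it takes over 54 s, if anything falls off the work surface, if the arm or the gripper's body presses on something with over 40 N, if the wrist force passes 120 N, or if a joint passes its speed limit or range.

### The arm

A 6-joint arm with a two-finger parallel gripper is mounted at the origin on the work surface. World frame = base frame: x ahead of the robot, y to its left, z up, the work surface at z = 0. Lengths are in m, angles in degrees, forces in N, time in s.
With the tool pointing down it reaches from about 0.375 to 0.9 m from the base axis. Payload 3.1 kg.
Tool frame: the origin (TCP) lies midway between the tips of the shut fingers; the grasp point (between the pads) lies 19 mm behind it; x points along the fingers, y is the direction in which the jaws open and shut, and the axes are right-handed (so a half turn about x gives the same grasp; the last joint's range is limited). The gripper opens to 87 mm and grips with 3 to 60 N. Pads are 19 mm wide; open, the fingers measure 117 mm over their backs; the gripper's body (75 mm by 190 mm) begins 51 mm behind the grasp point.
Start: joints at [62.882, 30.224, 82.088, -0, 67.689, -10.227], TCP at [0.182, 0.598, 0.223] pointing down, gripper open.
Joint ranges: [-176.69, 176.69], [-43.24, 126.21], [12.49, 139.97], [-82, 262], [0, 151.66], [-163.58, 163.58]. Speed limits (degrees/s): [159.86, 159.86, 180, 180, 180, 180].

### API

Orientations are given as a 3x3 rotation matrix whose columns are the frame's x, y, z axes.
In Python, from rig import bot gives the robot as it stands.
- The arm moves only by the tool play_rows, never from a script. Its argument "motion" is a list of rows, each a list of 3 entries, a list of its own where there are three numbers: the shift along the tool's x, y, z in mm, then the turn, a rotation vector about the tool's x, y, z in degrees, then the opening, from 0 (shut) to 1 (fully open). A call has 1 to 8 rows; each row is the pose to reach, as a shift and turn from the pose commanded when the call began, along the tool's axes at that moment; what a row does not reach only later rows make up. A row lasts 1/10 s, in which the tool goes at most 50 mm and 8.59 degrees, less where a joint would pass 70% of its speed; a pose out of reach is approached as far as the arm can. A call with a gripper value outside its range is refused whole. The fingers move at their own pace and stop on an object; the grip force is fixed at half the most. Time passes only in rows, so rows that repeat a pose let the fingers close. It gives the time, the measured TCP pose, the force and the opening at its end, in the units of the state.
- bot.read_state(): the state, without advancing time (a new reading comes with each control period).
- bot.capture(name): name is "scene" or "top" or "wrist"; returns a dict with "img" (420x560x3 uint8, blue, green, red), "mtx" (3x3 intrinsics, pixels), "rvec" (rotation vector, rad) and "tvec" (3), from world to camera coordinates, as OpenCV has them. Camera axes: x right, y down, z forward; pixel columns grow to the right and rows downward; lengths in m; the calibration is good to about 2 mm. The wrist camera is an equidistant fisheye: a pixel r from the principal point sees the ray r / f radians off the axis. A picture is of the moment at which its call begins. There is no depth.
- bot.hand_in(): hands the job in, once; it reports no verdict.
The state is a dict: "time_s": time; "joint_positions": joint angles; "qvel": joint speeds; "tau": joint torques, N m; "position": TCP position; "tcp_rot": TCP orientation; "force": force on the tool from outside, world axes, zero at the start; "moment": the same for the moment, N m; "opening": opening from 0.0 (shut) to 1.0 (fully open).
Only numpy, scipy, OpenCV 4.12 (cv2) and the standard library are available. Lean on these libraries where they do the work, as an engineer would, in place of code of your own. Each camera call takes 0.05 s, during which the arm holds its last target.

## Working session

There is one attempt and no reset: what is moved stays moved. The work goes in short steps, Python scripts to look and compute and a tool call to move; the robot and the scene stay as the last step left them, time stands still between calls to the robot, and variables do not carry over. Pictures are saved under pics/ and viewed, and the job is handed in when it is done.

Besides the shell and the picture viewer there is one more tool, called as name(argument=value, ...) on one line, values as JSON. play_rows: Moves the arm, as the interface text tells. Its arguments: {"type":"object","properties":{"motion":{"type":"array"}},"required":["motion"]}

```bash
ls; mkdir -p pics; python3 - <<'E'
from rig import bot
import cv2,numpy as np
s=bot.read_state();print({k:np.round(v,3).tolist() for k,v in s.items()})
for n in ["scene","top","wrist"]:
    c=bot.capture(n);cv2.imwrite(f"pics/{n}0.png",c["img"]);np.savez(f"{n}0.npz",**c)
    R=cv2.Rodrigues(np.array(c["rvec"]))[0];print(n,c["mtx"],(-R.T@np.array(c["tvec"]).ravel()),R[2])
E
```

```text
pics
{'time_s': 0.0, 'joint_positions': [62.882, 30.28, 82.157, -0.001, 67.689, -10.227], 'qvel': [-0.004, -0.011, 0.075, -0.057, -0.034, 0.132], 'tau': [-0.001, -44.004, -17.659, 0.063, 0.058, -0.0], 'position': [0.181, 0.597, 0.222], 'tcp_rot': [[-0.001, 0.291, 0.957], [-0.002, 0.957, -0.291], [-1.0, -0.002, -0.0]], 'force': [0.037, 0.162, 0.564], 'moment': [0.016, -0.001, 0.006], 'opening': 0.998}
scene [[485.18507837   0.         282.91392122]
 [  0.         485.18507837 210.51357053]
 [  0.           0.           1.        ]] [ 1.36400349 -0.12819967  0.76448944] [-0.7602111   0.17066658 -0.62685884]
top [[404.51976432   0.         281.68773092]
 [  0.         404.51976432 206.67500328]
 [  0.           0.           1.        ]] [0.44737179 0.06253282 0.90498455] [ 0.15500157 -0.0101803  -0.98786177]
wrist [[325.1922621    0.         282.80483909]
 [  0.         325.1922621  213.98502568]
 [  0.           0.           1.        ]] [0.11512945 0.6171527  0.38455928] [ 0.24074404 -0.07592388 -0.96761453]
```

View pics/scene0.png

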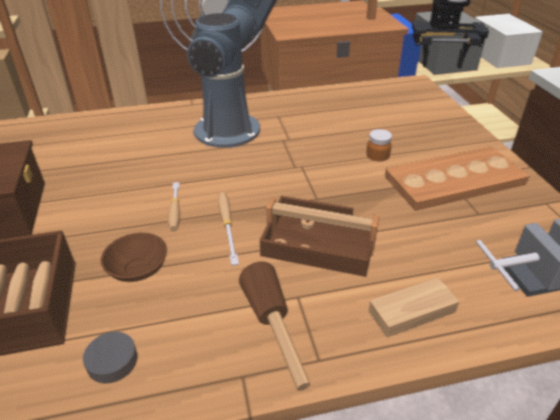

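View pics/top0.png

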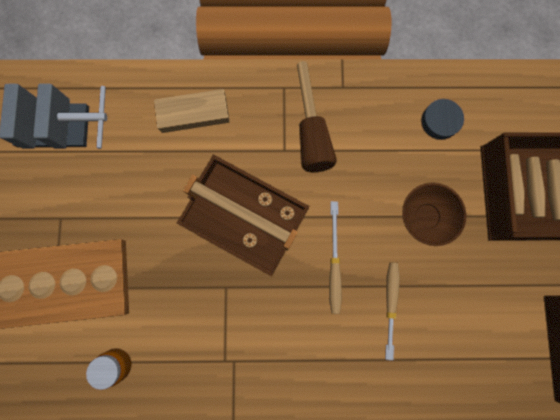

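View pics/wrist0.png

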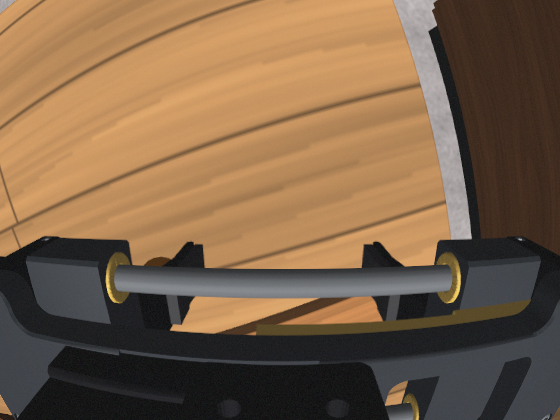

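The top view shows the tote bar running from about (192,186) to (292,240), rosettes at (265,199), (287,213) and (250,240), and the bowl at (434,214). I'll zoom in to find the cut-down corner.

```bash
python3 - <<'E'
import cv2,numpy as np
a=cv2.imread("pics/top0.png")[145:285,165:325];b=cv2.imread("pics/scene0.png")[185:280,250:390]
g=lambda i:np.uint8(255*(i/255)**.6)
cv2.imwrite("pics/top0z.png",g(cv2.resize(a,None,fx=4,fy=4,interpolation=3)[:600]))
cv2.imwrite("pics/scene0z.png",g(cv2.resize(b,None,fx=5.5,fy=5.5,interpolation=3)))
E
```

```text
(no output)
```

View pics/top0z.png

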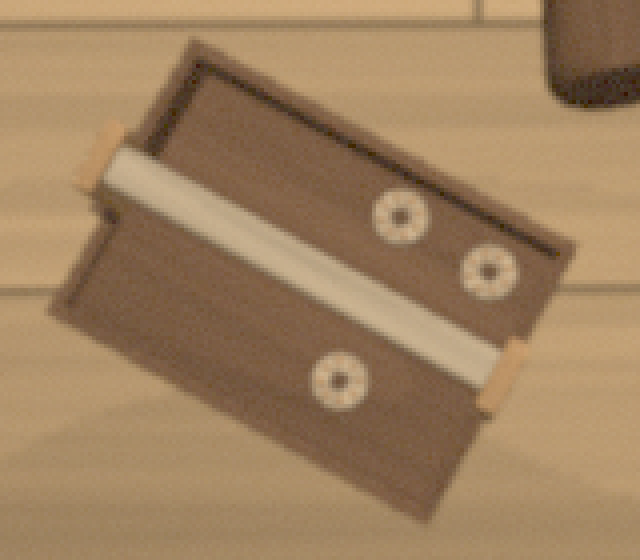

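View pics/scene0z.png

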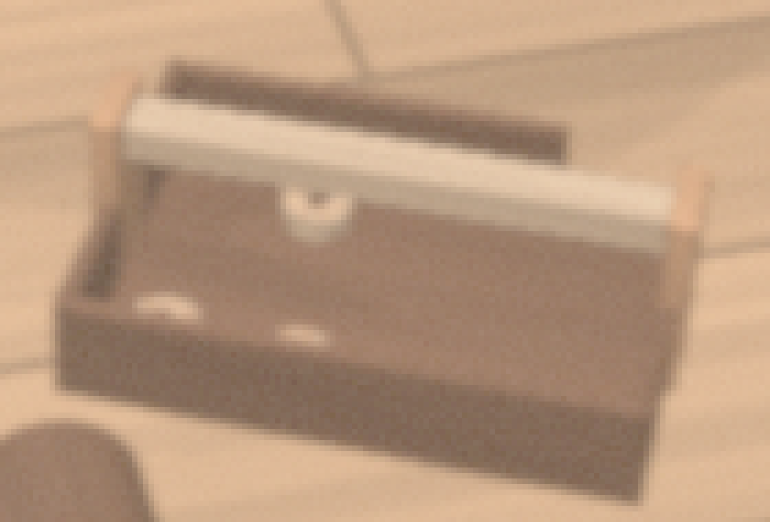

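The pick-out corner is the +y/−x world corner, at top-view pixel (178,222). The cut steps are visible in both views. Next I'll measure.

```bash
cat > h.py <<'E'
import numpy as np,cv2
def ray(c,px):
    R=cv2.Rodrigues(np.array(c["rvec"],float))[0];t=np.array(c["tvec"],float).ravel()
    p=cv2.undistortPoints(np.array([[px]],float),np.array(c["mtx"],float),None)[0,0]
    return -R.T@t,R.T@np.array([p[0],p[1],1])
def onz(c,px,z):
    o,d=ray(c,px);return o+d*(z-o[2])/d[2]
def proj(c,P):
    return cv2.projectPoints(np.array(P,float).reshape(-1,1,3),np.array(c["rvec"],float),np.array(c["tvec"],float),np.array(c["mtx"],float),None)[0].reshape(-1,2)
E
python3 - <<'E'
from h import *
T=np.load("top0.npz");S=np.load("scene0.npz")
hsv=cv2.cvtColor(T["img"],cv2.COLOR_BGR2HSV)
for p in [(240,212),(192,186),(230,190),(265,195),(255,240),(434,214),(420,190),(300,270),(335,210)]: print(p,hsv[p[1],p[0]])
z=lambda u,v:(165+(u+.5)/4-.5,145+(v+.5)/4-.5)
# full-height outer corners (top z=.048), corner at cut z=.020
C=[onz(T,z(195,38),.048),onz(T,z(577,243),.048),onz(T,z(428,522),.048),onz(T,z(50,311),.020)]
for c in C: print(np.round(c,4))
print("ctr",(C[0]+C[2])/2,(C[1]+C[3])/2, [np.linalg.norm((C[i]-C[i-1])[:2]) for i in range(4)])
# bar: light pixels, top z .085
a=onz(T,z(117,166),.085);b=onz(T,z(487,372),.085);print("bar",a,b,(a+b)/2,np.degrees(np.arctan2(*(a-b)[[1,0]])),np.linalg.norm(a-b))
for u,v in[(401,217),(489,271),(340,381)]:print("ros",onz(T,z(u,v),.022))
# bowl: dark mask
m=cv2.inRange(hsv,(0,60,0),(25,255,110));m[:, :395]=0;m[:,474:]=0;m[:170]=0;m[260:]=0
cs=max(cv2.findContours(m,0,2)[0],key=cv2.contourArea);(x,y),r=cv2.minEnclosingCircle(cs);print(x,y,r,cv2.fitEllipse(cs))
E
```

```text
(240, 212) [ 17 109 166]
(192, 186) [ 15 128 132]
(230, 190) [ 14 169  80]
(265, 195) [ 17 122 155]
(255, 240) [ 14 135 151]
(434, 214) [ 12 156  75]
(420, 190) [ 12 157  57]
(300, 270) [ 16 149 128]
(335, 210) [113  24 179]
[0.6989 0.2022 0.048 ]
[ 0.5843 -0.0047  0.048 ]
[0.4372 0.0757 0.048 ]
[0.5526 0.2833 0.02  ]
ctr [0.56807006 0.13896389 0.048     ] [0.56845837 0.13929021 0.034     ] [np.float64(0.16727952488897602), np.float64(0.2365050395678509), np.float64(0.16764535141454243), np.float64(0.23745246418474414)]
bar [0.61994457 0.23506113 0.085     ] [0.51245301 0.04501064 0.085     ] [0.56619879 0.14003588 0.085     ] 60.50772923781878 0.21834290697601194
ros [0.60360937 0.09056308 0.022     ]
ros [0.57313393 0.04208181 0.022     ]
ros [0.51303517 0.12382925 0.022     ]
434.0 216.5 39.00330352783203 ((433.8271179199219, 213.9791259765625), (61.286861419677734, 66.84356689453125), 109.35767364501953)
```

```bash
cat >> h.py <<'E'
def tp(c,y,P,z0=0):
    y=np.radians(y);P=np.array(P,float)
    return np.c_[c[0]+P[:,0]*np.cos(y)-P[:,1]*np.sin(y),c[1]+P[:,0]*np.sin(y)+P[:,1]*np.cos(y),P[:,2]+z0]
E
python3 - <<'E'
from h import *
T=np.load("top0.npz");S=np.load("scene0.npz")
b=onz(T,(433.8,214),.05);print(b)
a=np.linspace(0,2*np.pi,60)
circ=np.c_[b[0]+.07*np.cos(a),b[1]+.07*np.sin(a),0*a+.05]
c=[.568,.139];
P=np.array([[120,85,20],[120,-85,48],[-120,-85,48],[-120,85,48],[0,0,85],[112,77,8],[120,25,20],[60,85,20],[60,85,48],[112,0,85],[-112,0,85]])/1000
t=tp(c,60.9,P)
for n,C in(("top",T),("scene",S)):
    i=cv2.resize(C["img"][120:300,160:500] if n=="top" else C["img"][170:300,80:400],None,fx=2.35,fy=2.35,interpolation=3)
    o=(160,120) if n=="top" else (80,170)
    for p in proj(C,circ): cv2.circle(i,tuple(int(v) for v in (p-o)*2.35),1,(0,255,0),-1)
    for p in proj(C,t): cv2.circle(i,tuple(int(v) for v in (p-o)*2.35),3,(0,0,255),1)
    cv2.imwrite(f"pics/chk_{n}.png",np.uint8(255*(i/255)**.6))
E
```

```text
[ 0.56390029 -0.27185022  0.05      ]
```

View pics/chk_top.png

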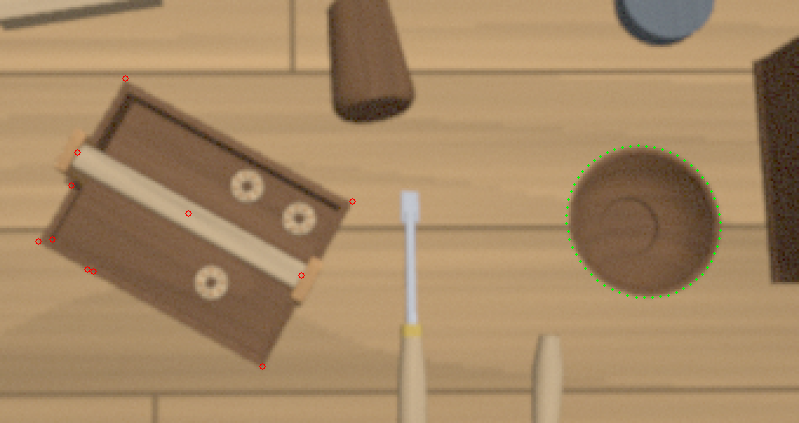

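View pics/chk_scene.png

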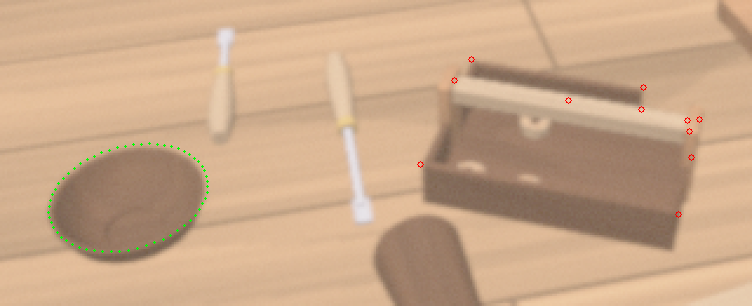

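```bash
cat >> h.py <<'E'
from scipy.spatial.transform import Rotation as Ro
def rows(p,R,st,vmm,vdeg,op,maxn=8):
    p0=np.array(st["position"]);R0=np.array(st["tcp_rot"])
    d=R0.T@(np.array(p)-p0)*1000;w=Ro.from_matrix(R0.T@R).as_rotvec(degrees=True)
    n=int(np.ceil(max(np.linalg.norm(d)/vmm,np.linalg.norm(w)/vdeg,1)))
    print("total",np.round(d,1),np.round(w,1),"n",n)
    print([[[round(float(x),0 if n>1 else 1) for x in d*k/n],[round(float(x),1) for x in w*k/n],op] for k in range(1,min(n,maxn)+1)])
def RT(yaw,tilt=0,az=38):
    # tote yaw, tilt towards tote azimuth az -> tool rotation (tool x=-tote z, y=tote y, z=tote x)
    Rt=Ro.from_euler("z",yaw,degrees=True)*Ro.from_rotvec(np.radians(tilt)*np.array([-np.sin(np.radians(az)),np.cos(np.radians(az)),0]))
    return Rt.as_matrix()@np.array([[0,0,1],[0,1,0],[-1,0,0.]])
E
python3 - <<'E'
from h import *
from rig import bot
rows([.562,.1285,.16],RT(60.9),bot.read_state(),40,7,1)
E
```

```text
total [  62.2 -338.1  500.6] [-77.8  -0.1   0.1] n 16
[[[4.0, -21.0, 31.0], [-4.9, -0.0, 0.0], 1], [[8.0, -42.0, 63.0], [-9.7, -0.0, 0.0], 1], [[12.0, -63.0, 94.0], [-14.6, -0.0, 0.0], 1], [[16.0, -85.0, 125.0], [-19.4, -0.0, 0.0], 1], [[19.0, -106.0, 156.0], [-24.3, -0.0, 0.0], 1], [[23.0, -127.0, 188.0], [-29.2, -0.0, 0.0], 1], [[27.0, -148.0, 219.0], [-34.0, -0.0, 0.0], 1], [[31.0, -169.0, 250.0], [-38.9, -0.0, 0.0], 1]]
```

play_rows(motion=[[[4,-21,31],[-5,0,0],1],[[8,-42,63],[-10,0,0],1],[[12,-63,94],[-15,0,0],1],[[16,-85,125],[-20,0,0],1],[[19,-106,156],[-24,0,0],1],[[23,-127,188],[-29,0,0],1],[[27,-148,219],[-34,0,0],1],[[31,-169,250],[-39,0,0],1]])

```text
time_s: 0.95
position: [0.3723, 0.3624, 0.1913]
tcp_rot: [[-0.0, -0.38, 0.925], [-0.0, 0.925, 0.38], [-1.0, 0.0, -0.0]]
force: [0.2, 0.0, 0.4]
opening: 0.998
```

```bash
python3 - <<'E'
from h import *
from rig import bot
s=bot.read_state();print(s["position"],np.round(s["joint_positions"],1))
rows([.562,.1285,.16],RT(60.9),s,40,7,1)
E
```

```text
[0.37233765 0.3623666  0.1912925 ] [ 31.9  24.6  99.1   0.   56.4 -80.4]
total [  31.3 -288.4   86.6] [-38.6  -0.   -0. ] n 8
[[[4.0, -36.0, 11.0], [-4.8, -0.0, -0.0], 1], [[8.0, -72.0, 22.0], [-9.6, -0.0, -0.0], 1], [[12.0, -108.0, 32.0], [-14.5, -0.0, -0.0], 1], [[16.0, -144.0, 43.0], [-19.3, -0.0, -0.0], 1], [[20.0, -180.0, 54.0], [-24.1, -0.0, -0.0], 1], [[23.0, -216.0, 65.0], [-28.9, -0.0, -0.0], 1], [[27.0, -252.0, 76.0], [-33.8, -0.0, -0.0], 1], [[31.0, -288.0, 87.0], [-38.6, -0.0, -0.0], 1]]
```

play_rows(motion=[[[4,-36,11],[-5,0,0],1],[[8,-72,22],[-10,0,0],1],[[12,-108,32],[-15,0,0],1],[[16,-144,43],[-19,0,0],1],[[20,-180,54],[-24,0,0],1],[[23,-216,65],[-29,0,0],1],[[27,-252,76],[-34,0,0],1],[[31,-288,87],[-38.6,0,0],1]])

```text
time_s: 1.75
position: [0.5613, 0.1282, 0.1602]
tcp_rot: [[-0.001, -0.874, 0.486], [0.0, 0.486, 0.874], [-1.0, 0.0, -0.0]]
force: [0.1, -0.4, 0.3]
opening: 1.0
```

```bash
python3 - <<'E'
from h import *
from rig import bot
s=bot.read_state();print(s["position"],np.round(s["joint_positions"],1))
rows([.562,.1285,.056],RT(60.9),s,20,7,1)
for n in["wrist","top"]:
    c=bot.capture(n);cv2.imwrite(f"pics/{n}1.png",c["img"])
E
```

```text
[0.56132704 0.12823831 0.16017257] [   1.8   31.    92.8    0.    56.3 -149.1]
total [104.2  -0.5   0.6] [-0. -0. -0.] n 6
[[[17.0, -0.0, 0.0], [-0.0, -0.0, -0.0], 1], [[35.0, -0.0, 0.0], [-0.0, -0.0, -0.0], 1], [[52.0, -0.0, 0.0], [-0.0, -0.0, -0.0], 1], [[69.0, -0.0, 0.0], [-0.0, -0.0, -0.0], 1], [[87.0, -0.0, 0.0], [-0.0, -0.0, -0.0], 1], [[104.0, -1.0, 1.0], [-0.0, -0.0, -0.0], 1]]
```

View pics/wrist1.png

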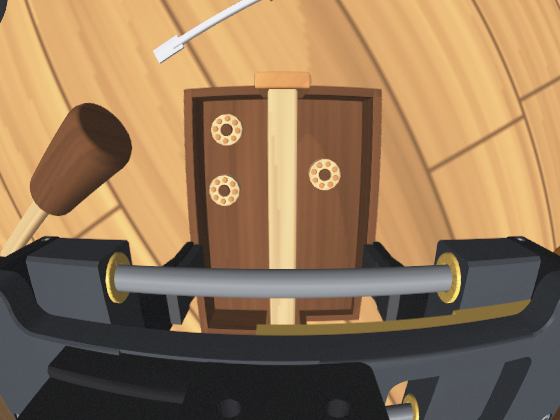

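View pics/top1.png

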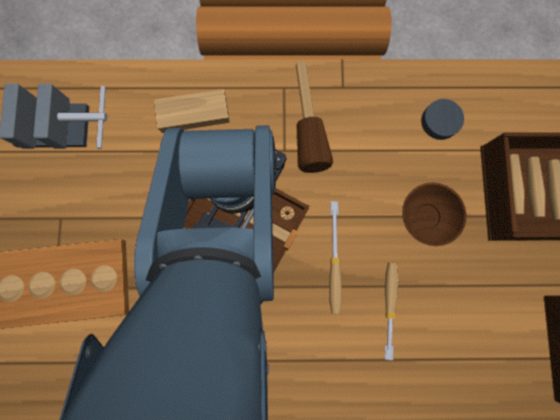

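In the wrist view the bar (x≈283) is centred between the fingers (190 and 375) and runs parallel to them. The three rosettes lie at (226,129), (224,190) and (325,174). I'll descend and close.

play_rows(motion=[[[20,0,0],[0,0,0],1],[[40,0,0],[0,0,0],1],[[60,0,0],[0,0,0],1],[[80,0,0],[0,0,0],1],[[95,0,0],[0,0,0],1],[[104,0,0],[0,0,0],1],[[104,0,0],[0,0,0],1],[[104,0,0],[0,0,0],0]])

```text
time_s: 2.65
position: [0.5608, 0.1298, 0.0568]
tcp_rot: [[0.0, -0.872, 0.489], [0.0, 0.489, 0.872], [-1.0, -0.0, 0.0]]
force: [-0.6, -0.4, 0.5]
opening: 0.966
```

play_rows(motion=[[[0,0,0],[0,0,0],0],[[0,0,0],[0,0,0],0],[[0,0,0],[0,0,0],0],[[0,0,0],[0,0,0],0],[[0,0,0],[0,0,0],0],[[0,0,0],[0,0,0],0],[[0,0,0],[0,0,0],0],[[0,0,0],[0,0,0],0]])

```text
time_s: 3.45
position: [0.561, 0.1295, 0.0566]
tcp_rot: [[0.001, -0.872, 0.489], [-0.0, 0.489, 0.872], [-1.0, -0.001, 0.0]]
force: [1.9, -1.0, -0.6]
opening: 0.262
```

play_rows(motion=[[[0,0,0],[0,0,0],0],[[-2,0,0],[0,0,0],0],[[-5,0,0],[0,0,0],0],[[-10,0,0],[0,0,0],0],[[-17,0,0],[0,0,0],0],[[-24,0,0],[0,0,0],0],[[-30,0,0],[0,0,0],0],[[-30,0,0],[0,0,0],0]])

```text
time_s: 4.25
position: [0.5616, 0.1297, 0.0879]
tcp_rot: [[0.003, -0.872, 0.489], [0.0, 0.489, 0.872], [-1.0, -0.002, 0.001]]
force: [1.0, 0.3, -6.0]
opening: 0.25
```

```bash
python3 - <<'E'
from h import *
from rig import bot
s=bot.read_state();print(s["position"],s["force"],s["moment"],s["opening"],np.round(s["joint_positions"],1))
for n in["wrist","scene"]:
    c=bot.capture(n);cv2.imwrite(f"pics/{n}2.png",c["img"])
E
```

```text
[0.56158959 0.129689   0.08789306] [ 0.96948977  0.32396758 -6.03015703] [0.03757548 0.04925087 0.00896419] 0.24967691187194804 [   1.9   37.1   95.7    0.    47.1 -148.8]
```

View pics/wrist2.png

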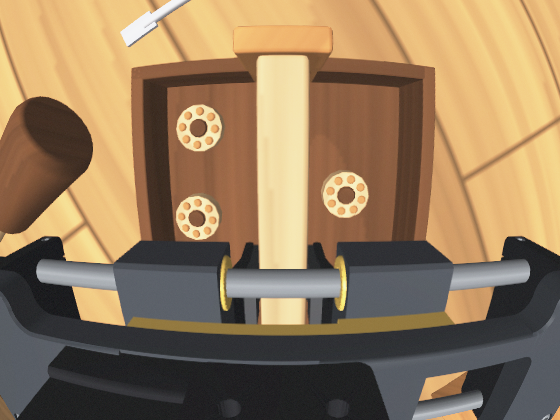

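View pics/scene2.png

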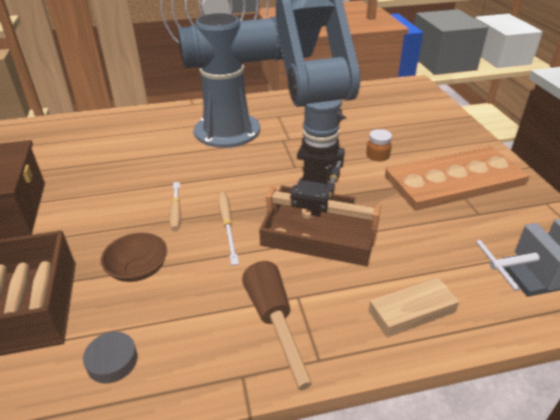

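Gripped: opening 22 mm, about 6 N load, tote level and all three rosettes in place. Next I'll lift and plan the carry.

play_rows(motion=[[[-5,0,0],[0,0,0],0],[[-17,0,0],[0,0,0],0],[[-35,0,0],[0,0,0],0],[[-55,0,0],[0,0,0],0],[[-75,0,0],[0,0,0],0],[[-95,0,0],[0,0,0],0],[[-110,0,0],[0,0,0],0],[[-118,0,0],[0,0,0],0]])

```text
time_s: 5.15
position: [0.5613, 0.1296, 0.2068]
tcp_rot: [[0.003, -0.872, 0.489], [0.0, 0.489, 0.872], [-1.0, -0.003, 0.002]]
force: [0.7, -0.1, -5.7]
opening: 0.251
```

```bash
cat >> h.py <<'E'
B=np.array([.564,-.272]);G=np.array([-.0116,0,.0567]);CO=np.array([.112,.077,.008]);M=np.array([[0,0,1],[0,1,0],[-1,0,0.]])
def tcp_for(down,tilt,az,zc):
    R=RT(down-az,tilt,az);Rt=R@M.T
    return np.r_[B,zc]+Rt@(G-CO),R
E
python3 - <<'E'
from h import *
from rig import bot
s=bot.read_state();print(s["position"],np.round(s["joint_positions"],1))
for t in(0,35):print(tcp_for(-40,t,42,.1)[0])
p,R=tcp_for(-40,0,42,.16)
rows(p,R,s,20,5,0,40)
E
```

```text
[0.56134623 0.12964744 0.20680906] [   1.9   27.5   90.4   -0.    62.  -148.8]
[ 0.47054756 -0.1603192   0.1487    ]
[ 0.51180854 -0.19494127  0.22212966]
total [  -2.2  -62.7 -297.3] [ 1.427e+02  2.000e-01 -1.000e-01] n 29
[[[-0.0, -2.0, -10.0], [4.9, 0.0, -0.0], 0], [[-0.0, -4.0, -21.0], [9.8, 0.0, -0.0], 0], [[-0.0, -6.0, -31.0], [14.8, 0.0, -0.0], 0], [[-0.0, -9.0, -41.0], [19.7, 0.0, -0.0], 0], [[-0.0, -11.0, -51.0], [24.6, 0.0, -0.0], 0], [[-0.0, -13.0, -62.0], [29.5, 0.0, -0.0], 0], [[-1.0, -15.0, -72.0], [34.4, 0.1, -0.0], 0], [[-1.0, -17.0, -82.0], [39.4, 0.1, -0.0], 0], [[-1.0, -19.0, -92.0], [44.3, 0.1, -0.0], 0], [[-1.0, -22.0, -103.0], [49.2, 0.1, -0.0], 0], [[-1.0, -24.0, -113.0], [54.1, 0.1, -0.0], 0], [[-1.0, -26.0, -123.0], [59.1, 0.1, -0.0], 0], [[-1.0, -28.0, -133.0], [64.0, 0.1, -0.0], 0], [[-1.0, -30.0, -144.0], [68.9, 0.1, -0.0], 0], [[-1.0, -32.0, -154.0], [73.8, 0.1, -0.0], 0], [[-1.0, -35.0, -164.0], [78.7, 0.1, -0.0], 0], [[-1.0, -37.0, -174.0], [83.7, 0.1, -0.0], 0], [[-1.0, -39.0, -185.0], [88.6, 0.1, -0.0], 0], [[-1.0, -41.0, -195.0], [93.5, 0.2, -0.0], 0], [[-2.0, -43.0, -205.0], [98.4, 0.2, -0.0], 0], [[-2.0, -45.0, -215.0], [103.3, 0.2, -0.0], 0], [[-2.0, -48.0, -226.0], [108.3, 0.2, -0.0], 0], [[-2.0, -50.0, -236.0], [113.2, 0.2, -0.0], 0], [[-2.0, -52.0, -246.0], [118.1, 0.2, -0.0], 0], [[-2.0, -54.0, -256.0], [123.0, 0.2, -0.0], 0], [[-2.0, -56.0, -267.0], [127.9, 0.2, -0.0], 0], [[-2.0, -58.0, -277.0], [132.9, 0.2, -0.0], 0], [[-2.0, -61.0, -287.0], [137.8, 0.2, -0.1], 0], [[-2.0, -63.0, -297.0], [142.7, 0.2, -0.1], 0]]
```

play_rows(motion=[[[0,-1,-4],[2,0,0],0],[[0,-3,-12],[6,0,0],0],[[0,-5,-23],[11,0,0],0],[[0,-7,-34],[16,0,0],0],[[0,-9,-45],[22,0,0],0],[[0,-12,-58],[28,0,0],0],[[0,-15,-70],[34,0,0],0],[[0,-17,-82],[40,0,0],0]])

```text
time_s: 5.95
position: [0.5343, 0.049, 0.2035]
tcp_rot: [[-0.002, -0.348, 0.937], [0.0, 0.937, 0.348], [-1.0, 0.001, -0.002]]
force: [0.1, -1.0, -5.7]
opening: 0.247
```

```bash
python3 - <<'E'
from h import *
from rig import bot
s=bot.read_state();print(s["position"],np.round(s["joint_positions"],1))
p,R=tcp_for(-40,0,42,.16)
rows(p,R,s,20,6,0,8)
E
```

```text
[0.53431996 0.04901983 0.20353123] [  -6.7   24.9   95.9   -0.    59.3 -117.1]
total [  -5.  -174.1 -132.7] [ 1.024e+02 -1.000e-01  1.000e-01] n 18
[[[-0.0, -10.0, -7.0], [5.7, -0.0, 0.0], 0], [[-1.0, -19.0, -15.0], [11.4, -0.0, 0.0], 0], [[-1.0, -29.0, -22.0], [17.1, -0.0, 0.0], 0], [[-1.0, -39.0, -29.0], [22.7, -0.0, 0.0], 0], [[-1.0, -48.0, -37.0], [28.4, -0.0, 0.0], 0], [[-2.0, -58.0, -44.0], [34.1, -0.0, 0.0], 0], [[-2.0, -68.0, -52.0], [39.8, -0.1, 0.0], 0], [[-2.0, -77.0, -59.0], [45.5, -0.1, 0.0], 0]]
```

play_rows(motion=[[[0,-10,-7],[6,0,0],0],[[-1,-19,-15],[11,0,0],0],[[-1,-29,-22],[17,0,0],0],[[-1,-39,-29],[23,0,0],0],[[-1,-48,-37],[28,0,0],0],[[-2,-58,-44],[34,0,0],0],[[-2,-68,-52],[40,0,0],0],[[-2,-77,-59],[45,0,0],0]])

```text
time_s: 6.75
position: [0.5063, -0.0437, 0.2057]
tcp_rot: [[-0.002, 0.417, 0.909], [0.001, 0.909, -0.417], [-1.0, -0.0, -0.002]]
force: [-0.5, 0.3, -5.2]
opening: 0.25
```

```bash
python3 - <<'E'
from h import *
from rig import bot
s=bot.read_state();print(s["position"],np.round(s["joint_positions"],1))
p,R=tcp_for(-40,0,42,.16)
rows(p,R,s,20,6,0,12)
E
```

```text
[ 0.50626829 -0.04369406  0.20567698] [-17.5  22.6  99.6  -0.   57.8 -82.9]
total [  -3.  -120.9   16.1] [57.4 -0.1  0.1] n 10
[[[-0.0, -12.0, 2.0], [5.7, -0.0, 0.0], 0], [[-1.0, -24.0, 3.0], [11.5, -0.0, 0.0], 0], [[-1.0, -36.0, 5.0], [17.2, -0.0, 0.0], 0], [[-1.0, -48.0, 6.0], [23.0, -0.0, 0.0], 0], [[-2.0, -60.0, 8.0], [28.7, -0.1, 0.0], 0], [[-2.0, -73.0, 10.0], [34.4, -0.1, 0.1], 0], [[-2.0, -85.0, 11.0], [40.2, -0.1, 0.1], 0], [[-2.0, -97.0, 13.0], [45.9, -0.1, 0.1], 0], [[-3.0, -109.0, 14.0], [51.6, -0.1, 0.1], 0], [[-3.0, -121.0, 16.0], [57.4, -0.1, 0.1], 0]]
```

play_rows(motion=[[[0,-12,2],[6,0,0],0],[[-1,-25,3],[12,0,0],0],[[-1,-40,5],[19,0,0],0],[[-1,-57,7],[27,0,0],0],[[-2,-74,9],[35,0,0],0],[[-2,-90,11],[43,0,0],0],[[-2,-104,13],[49,0,0],0],[[-3,-114,15],[54,0,0],0]])

```text
time_s: 7.55
position: [0.4729, -0.1539, 0.2086]
tcp_rot: [[-0.002, 0.98, 0.197], [0.001, 0.197, -0.98], [-1.0, -0.002, -0.001]]
force: [-0.5, 0.5, -6.5]
opening: 0.249
```

play_rows(motion=[[[0,-4,5],[2,0,0],0],[[0,-5,7],[3,0,0],0],[[0,-5,7],[3,0,0],0],[[0,-5,7],[3,0,0],0]])

```text
time_s: 7.95
position: [0.4706, -0.1605, 0.2093]
tcp_rot: [[-0.0, 0.988, 0.152], [0.001, 0.152, -0.988], [-1.0, -0.0, -0.001]]
force: [-0.7, -0.5, -5.9]
opening: 0.25
```

```bash
cat >> h.py <<'E'
def pose(st):
    R=np.array(st["tcp_rot"]);Rt=R@M.T;return np.array(st["position"])-Rt@G,Rt
def fish(c,P):
    R=cv2.Rodrigues(np.array(c["rvec"],float))[0];q=(R@np.array(P,float).T).T+np.array(c["tvec"],float).ravel()
    th=np.arctan2(np.hypot(q[:,0],q[:,1]),q[:,2]);ph=np.arctan2(q[:,1],q[:,0]);K=c["mtx"]
    return np.c_[K[0][0]*th*np.cos(ph)+K[0][2],K[1][1]*th*np.sin(ph)+K[1][2]]
PT=np.array([[120,85,20],[120,-85,48],[-120,-85,48],[-120,85,48],[112,77,8],[-112,11,85],[-112,-11,85],[-112,-77,8],[-112,77,8],[112,11,85],[112,-11,85],[120,-85,0],[120,85,0],[-120,85,0]])/1000
def snap(bot,tag,names):
    st=bot.read_state();o,Rt=pose(st);P=o+PT@Rt.T
    t=np.degrees(np.arccos(Rt[2,2]));print("pos",np.round(st["position"],4),"tilt",t.round(2),"az in tote",np.degrees(np.arctan2(Rt[2,1],Rt[2,0])).round(1)-180,"corner",np.round(o+Rt@CO,4),"low",P[:,2].min().round(4),"j",np.round(st["joint_positions"],1),"F",np.round(st["force"],1),"t",st["time_s"])
    for n in names:
        c=bot.capture(n);np.savez(f"{n}_{tag}.npz",**c);i=c["img"].copy();cv2.imwrite(f"pics/{n}_{tag}_raw.png",i)
        for k,p in enumerate(fish(c,P) if n=="wrist" else proj(c,P)):
            if np.all(np.abs(p)<2000):cv2.circle(i,tuple(int(v) for v in p),3,(0,0,255),1)
        cv2.imwrite(f"pics/{n}_{tag}.png",cv2.resize(np.uint8(255*(i/255)**.7),None,fx=1.4,fy=1.4,interpolation=3))
E
python3 - <<'E'
from h import *
from rig import bot
snap(bot,"3",["wrist","scene"])
s=bot.read_state()
p,R=tcp_for(-40,0,42,.16);rows(p,R,s,20,6,0,12)
E
```

```text
pos [ 0.4706 -0.1605  0.2093] tilt 0.04 az in tote -332.3 corner [ 0.5655 -0.271   0.1605] low 0.1525 j [-31.7  21.5 100.9   0.   57.6 -40.5] F [-0.7 -0.5 -5.9] t 7.95
total [ 0.8 -0.1 -0.2] [ 0.8 -0.   0. ] n 1
[[[0.8, -0.1, -0.2], [0.8, -0.0, 0.0], 0]]
```

View pics/wrist_3.png

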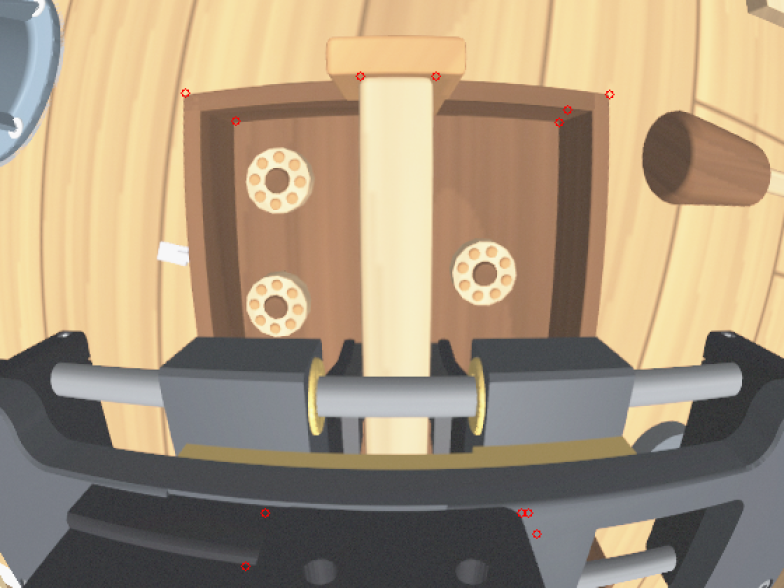

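View pics/scene_3.png

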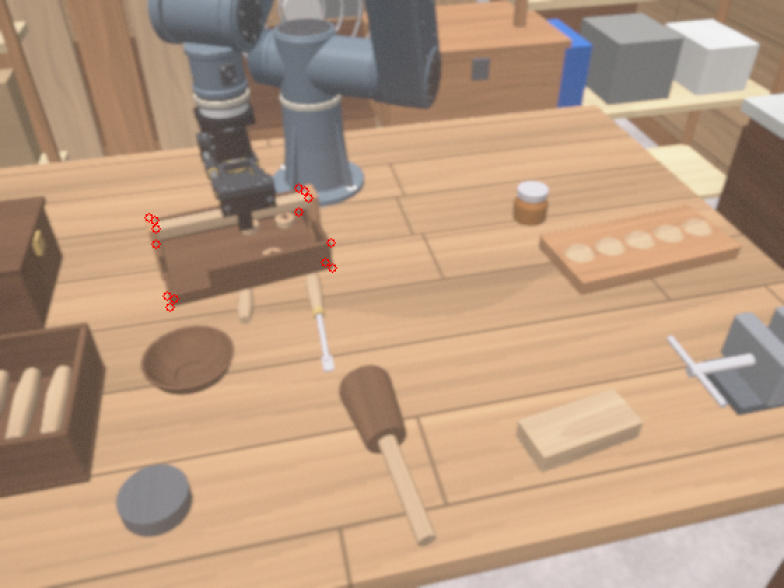

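The tote tracks the gripper rigidly: projected points match in both views and the corner is above the bowl. Next I'll tilt slowly, pausing just past the sliding slope.

```bash
cat >> h.py <<'E'
def seq(st,L,az=42,down=-40):
    p0=np.array(st["position"]);R0=np.array(st["tcp_rot"]);out=[]
    for t,z in L:
        p,R=tcp_for(down,t,az,z);out.append([np.round(R0.T@(p-p0)*1000,0).tolist(),np.round(Ro.from_matrix(R0.T@R).as_rotvec(degrees=True),1).tolist(),0])
    print(out)
E
python3 - <<'E'
from h import *
from rig import bot
seq(bot.read_state(),[(1,.16),(3,.16),(5,.16),(7.5,.16),(10,.16),(12,.16),(13.5,.16),(15,.16)])
E
```

```text
[[[-2.0, 0.0, 0.0], [0.8, 0.7, -0.7], 0], [[-7.0, 2.0, 2.0], [0.8, 2.2, -2.0], 0], [[-12.0, 3.0, 3.0], [0.8, 3.7, -3.3], 0], [[-18.0, 5.0, 5.0], [0.8, 5.6, -5.0], 0], [[-23.0, 7.0, 8.0], [0.8, 7.5, -6.6], 0], [[-28.0, 9.0, 10.0], [0.8, 9.0, -8.0], 0], [[-31.0, 10.0, 11.0], [0.8, 10.1, -9.0], 0], [[-35.0, 11.0, 13.0], [0.8, 11.2, -10.0], 0]]
```

play_rows(motion=[[[-2,0,0],[0.5,0.7,-0.7],0],[[-7,2,2],[0.8,2.2,-2.0],0],[[-12,3,3],[0.8,3.7,-3.3],0],[[-18,5,5],[0.8,5.6,-5.0],0],[[-23,7,8],[0.8,7.5,-6.6],0],[[-28,9,10],[0.8,9.0,-8.0],0],[[-31,10,11],[0.8,10.1,-9.0],0],[[-35,11,13],[0.8,11.2,-10.0],0]])

```text
time_s: 8.85
position: [0.4844, -0.1725, 0.2447]
tcp_rot: [[-0.199, 0.973, 0.119], [0.166, 0.153, -0.974], [-0.966, -0.174, -0.192]]
force: [-0.5, 0.2, -6.0]
opening: 0.248
```

```bash
python3 - <<'E'
from h import *
from rig import bot
snap(bot,"4",["wrist"])
seq(bot.read_state(),[(15.5,.16),(16,.16),(16.5,.16),(17,.16),(17.5,.16),(18,.16),(18.5,.16),(19,.16)])
E
```

```text
pos [ 0.4844 -0.1725  0.2447] tilt 15.0 az in tote -317.9 corner [ 0.5643 -0.2731  0.1605] low 0.1499 j [-33.1  26.7  86.7   1.8  81.6 -41.6] F [-0.5  0.2 -6. ] t 8.85
[[[0.0, -1.0, -2.0], [-0.1, 0.4, -0.4], 0], [[-1.0, -0.0, -1.0], [-0.1, 0.8, -0.7], 0], [[-2.0, -0.0, -1.0], [-0.1, 1.2, -1.1], 0], [[-3.0, 0.0, -1.0], [-0.1, 1.6, -1.4], 0], [[-5.0, 1.0, -0.0], [-0.1, 1.9, -1.7], 0], [[-6.0, 1.0, 0.0], [-0.1, 2.3, -2.1], 0], [[-7.0, 1.0, 0.0], [-0.1, 2.7, -2.4], 0], [[-8.0, 2.0, 1.0], [-0.1, 3.0, -2.7], 0]]
```

View pics/wrist_4.png

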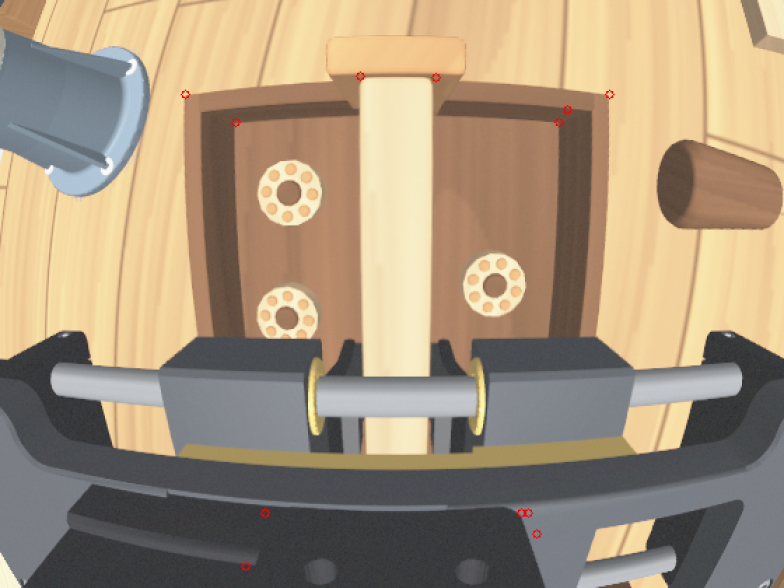

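The rosettes have started sliding towards the corner (each moved about 10 px) and the tote pose still tracks. I'll creep on to about 19 degrees.

play_rows(motion=[[[-1,0,0],[0,0.4,-0.4],0],[[-1,0,0],[0,0.8,-0.7],0],[[-2,0,0],[0,1.0,-0.9],0],[[-3,0,0],[0,1.2,-1.1],0],[[-4,0,0],[0,1.4,-1.3],0],[[-5,0,0],[0,1.6,-1.4],0],[[-5,1,0],[0,1.8,-1.6],0],[[-6,1,0],[0,2.2,-2.0],0]])

```text
time_s: 9.7
position: [0.4857, -0.173, 0.2502]
tcp_rot: [[-0.237, 0.965, 0.11], [0.199, 0.159, -0.967], [-0.951, -0.208, -0.229]]
force: [-0.3, -0.2, -5.5]
opening: 0.25
```

```bash
python3 - <<'E'
from h import *
from rig import bot
snap(bot,"5",["wrist","scene"])
seq(bot.read_state(),[(19,.155),(20.5,.15),(22,.145),(23.5,.14),(25,.135),(26.5,.13),(28,.125),(29,.12)])
E
```

```text
pos [ 0.4857 -0.173   0.2502] tilt 18.03 az in tote -317.8 corner [ 0.562  -0.2706  0.1595] low 0.1484 j [-33.3  27.9  84.3   2.1  85.8 -41.7] F [-0.3 -0.2 -5.5] t 9.7
[[[1.0, 3.0, 3.0], [-0.1, 0.8, -0.7], 0], [[2.0, 5.0, 5.0], [-0.1, 1.9, -1.7], 0], [[3.0, 7.0, 7.0], [-0.1, 3.0, -2.7], 0], [[4.0, 9.0, 10.0], [-0.1, 4.1, -3.7], 0], [[6.0, 11.0, 12.0], [-0.1, 5.2, -4.7], 0], [[7.0, 13.0, 15.0], [-0.1, 6.3, -5.7], 0], [[8.0, 15.0, 17.0], [-0.1, 7.5, -6.7], 0], [[11.0, 17.0, 19.0], [-0.1, 8.2, -7.4], 0]]
```

View pics/wrist_5.png

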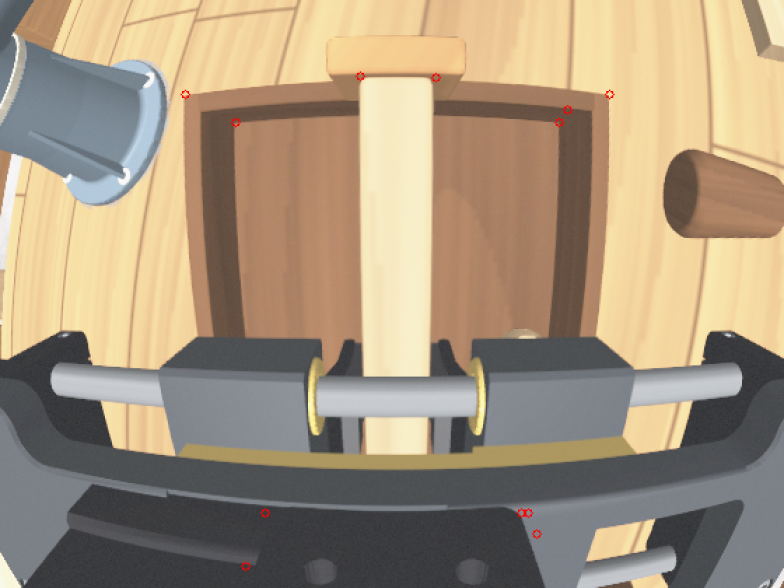

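View pics/scene_5.png

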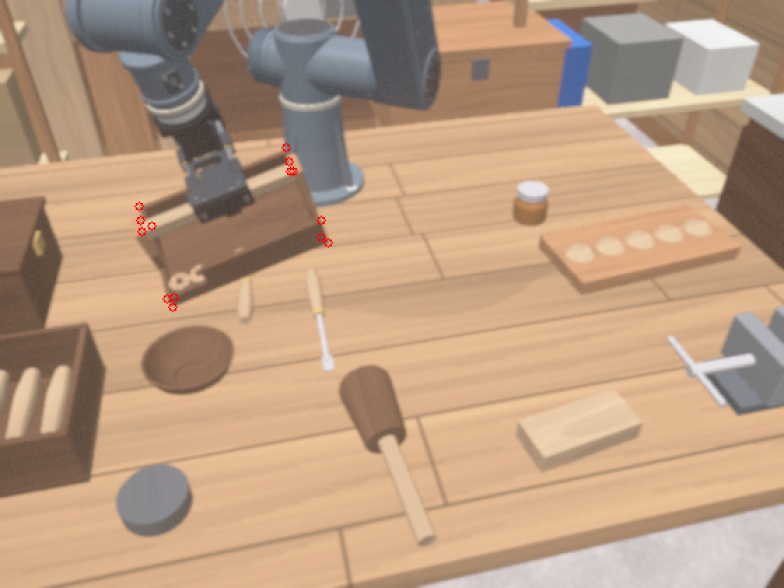

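Two rosettes have reached the corner (around (183,278) in the scene view). The third is still sliding behind, near the +y wall. I'll continue tilting while lowering.

play_rows(motion=[[[0,1,1],[0,0.6,-0.5],0],[[1,3,3],[0,1.5,-1.3],0],[[3,6,6],[0,2.7,-2.4],0],[[4,9,10],[-0.1,4.1,-3.7],0],[[6,11,12],[-0.1,5.2,-4.7],0],[[7,13,15],[-0.1,6.3,-5.7],0],[[8,15,17],[-0.1,7.5,-6.7],0],[[11,17,19],[-0.1,8.2,-7.4],0]])

```text
time_s: 10.6
position: [0.5022, -0.1872, 0.2314]
tcp_rot: [[-0.373, 0.926, 0.067], [0.312, 0.193, -0.93], [-0.874, -0.326, -0.361]]
force: [-0.4, -0.2, -5.6]
opening: 0.251
```

```bash
python3 - <<'E'
from h import *
from rig import bot
snap(bot,"6",["wrist","scene"])
seq(bot.read_state(),[(30,.12),(31,.117),(32,.113),(33,.11),(34,.107),(34.5,.104),(35,.102),(35,.1)])
E
```

```text
pos [ 0.5022 -0.1872  0.2314] tilt 29.08 az in tote -317.9 corner [ 0.5636 -0.2721  0.1192] low 0.1067 j [-34.1  36.1  75.6   2.9  97.3 -42.4] F [-0.4 -0.2 -5.6] t 10.6
[[[-4.0, 1.0, 0.0], [-0.0, 0.7, -0.6], 0], [[-4.0, 2.0, 2.0], [-0.0, 1.4, -1.2], 0], [[-3.0, 4.0, 4.0], [-0.0, 2.2, -1.9], 0], [[-3.0, 6.0, 6.0], [-0.0, 2.9, -2.6], 0], [[-2.0, 7.0, 8.0], [-0.0, 3.7, -3.2], 0], [[-1.0, 9.0, 9.0], [-0.0, 4.0, -3.6], 0], [[-0.0, 10.0, 10.0], [-0.0, 4.4, -3.9], 0], [[1.0, 10.0, 11.0], [-0.0, 4.4, -3.9], 0]]
```

View pics/scene_6.png

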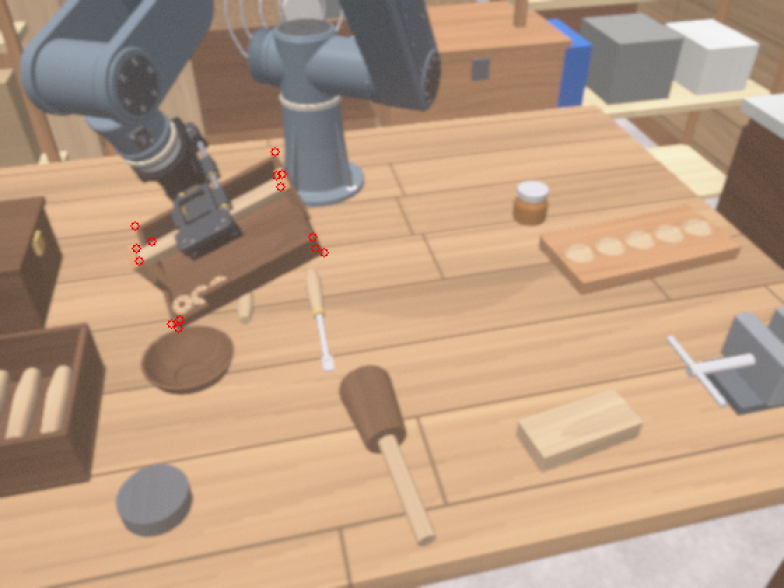

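All three rosettes are now at the corner, at (182,303), (200,294) and (218,284), lined along the +y wall. I'll finish the tilt.

play_rows(motion=[[[-2,1,0],[0,0.7,-0.6],0],[[-3,2,2],[0,1.4,-1.2],0],[[-3,4,4],[0,2.2,-1.9],0],[[-3,6,6],[0,2.9,-2.6],0],[[-2,7,8],[0,3.7,-3.2],0],[[-1,9,9],[0,4.1,-3.7],0],[[0,10,10],[0,4.4,-3.9],0],[[1,10,11],[0,4.4,-3.9],0]])

```text
time_s: 11.5
position: [0.5113, -0.1946, 0.2232]
tcp_rot: [[-0.439, 0.898, 0.036], [0.368, 0.217, -0.904], [-0.82, -0.383, -0.426]]
force: [-0.7, -0.2, -5.7]
opening: 0.25
```

play_rows(motion=[[[0,0,0],[0,0,0],0],[[0,0,0],[0,0,0],0],[[0,0,0],[0,0,0],0],[[0,0,0],[0,0,0],0],[[0,0,0],[0,0,0],0]])

```text
time_s: 12.0
position: [0.5112, -0.1946, 0.2239]
tcp_rot: [[-0.438, 0.898, 0.037], [0.368, 0.216, -0.904], [-0.82, -0.383, -0.425]]
force: [-0.6, -1.0, -5.8]
opening: 0.247
```

```bash
python3 - <<'E'
from h import *
from rig import bot
snap(bot,"7",["wrist","scene","top"])
z=cv2.imread("pics/scene_7_raw.png")[130:290,80:260]
cv2.imwrite("pics/scene_7z.png",np.uint8(255*(cv2.resize(z,None,fx=3.7,fy=3.7,interpolation=3)/255)**.6))
st=bot.read_state();o,Rt=pose(st);c=np.load("scene_7.npz")
# predicted rosette mid-height row offsets: cast rosette pixel later
E
```

```text
pos [ 0.5112 -0.1946  0.2239] tilt 34.9 az in tote -318.0 corner [ 0.5636 -0.2718  0.1019] low 0.0889 j [-34.4  40.4  70.7   3.3 103.7 -42.6] F [-0.6 -1.  -5.8] t 12.0
```

View pics/scene_7z.png

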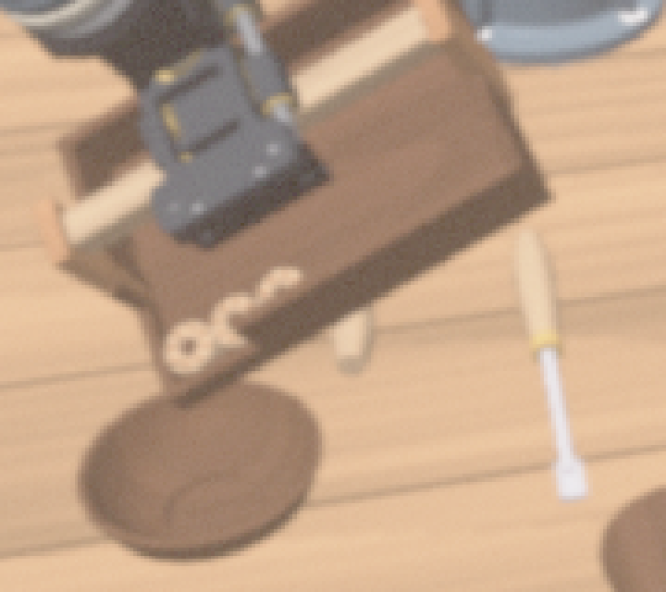

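View pics/scene_7.png

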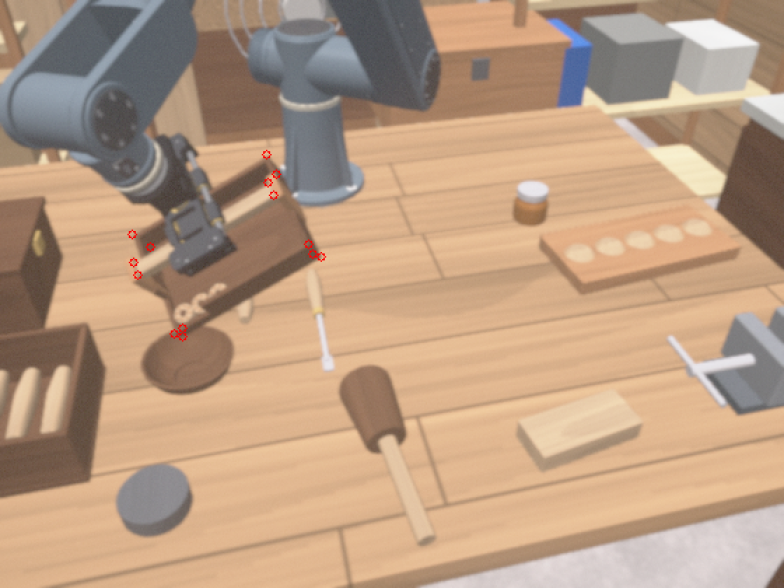

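View pics/wrist_7.png

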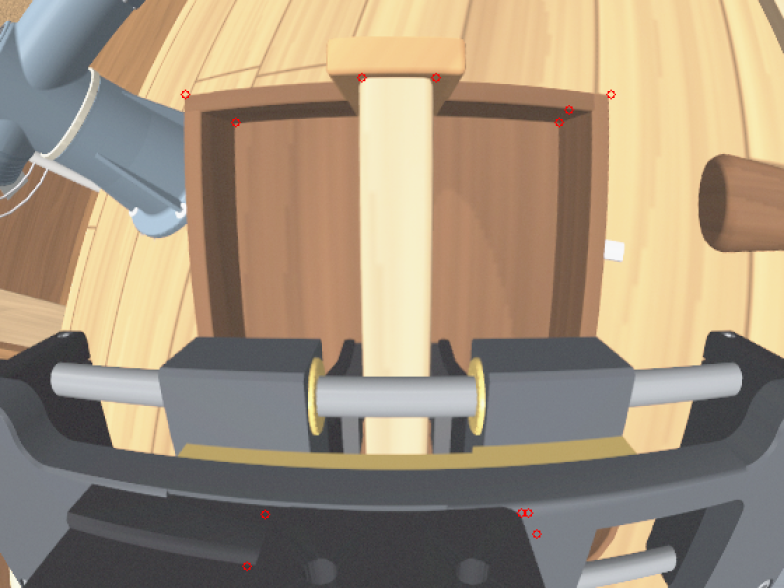

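View pics/top_7.png

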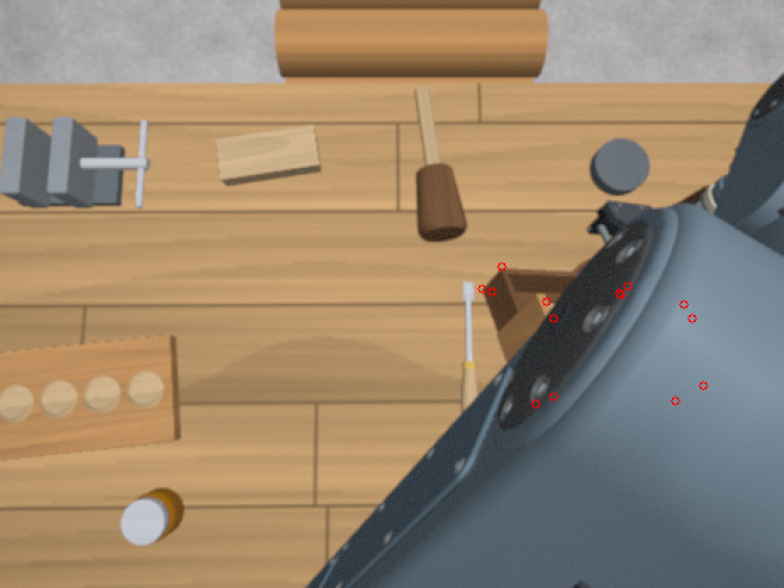

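The tilt is 34.9 degrees and the corner is over the bowl. I'll locate the rosettes in the tote's frame to check how tightly they sit.

```bash
python3 - <<'E'
from h import *
from rig import bot
st=bot.read_state();o,Rt=pose(st);c=np.load("scene_7.npz")
def cast(px,z):
    a,d=ray(c,px);a=Rt.T@(a-o);d=Rt.T@d;return ((a+d*(z-a[2])/d[2])*1000).round(1)
for u,v in[(186,350),(240,318),(276,285),(180,403)]:print(cast((80+u/3.7,130+v/3.7),.022))
i=c["img"].copy();i=np.uint8(255*(cv2.resize(i[195:245,110:180],None,fx=11,fy=11,interpolation=2)/255)**.6)
th=np.linspace(0,6.28,40)
for x,y in[(97,62),(67,62),(37,62),(97,32)]:
    P=np.c_[x+15*np.cos(th),y+15*np.sin(th),20+0*th]/1000
    for p in proj(c,o+P@Rt.T):cv2.circle(i,(int((p[0]-110)*11),int((p[1]-195)*11)),1,(0,255,0),-1)
L=np.array([[112,77,20],[112,-77,48],[112,77,8],[60,77,20],[60,77,48],[-112,77,48],[60,85,48],[60,85,20],[120,85,20],[120,25,20]])/1000
for p in proj(c,o+L@Rt.T):cv2.circle(i,(int((p[0]-110)*11),int((p[1]-195)*11)),4,(0,0,255),2)
cv2.imwrite("pics/z7.png",i)
E
```

```text
[98.1 65.  22. ]
[62.7 64.4 22. ]
[36.8 57.6 22. ]
[111.4  92.2  22. ]
```

View pics/z7.png

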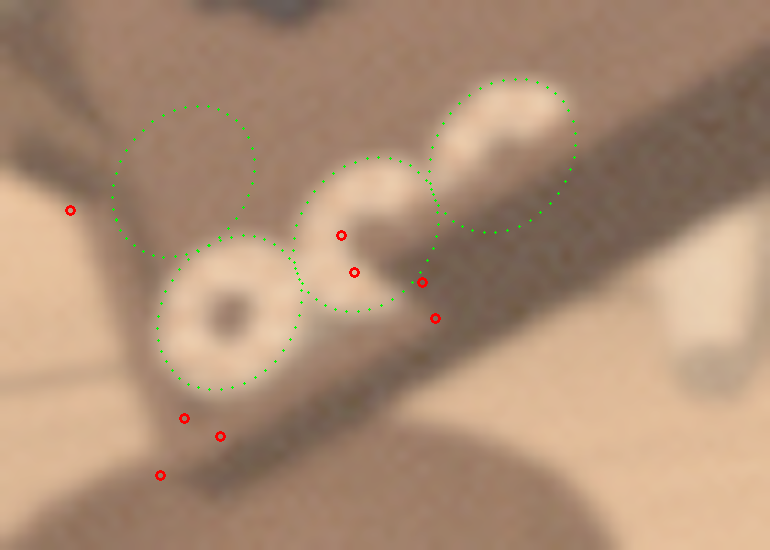

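The rosettes lie in a row along the +y wall at tote (97,62), (67,62) and (37,62) mm. They're safe, but the third sits just outside the cut-down zone. There's plenty of time left, so I'll gather them more compactly by raising the tote, swinging the tilt briefly towards +x/−y so they fold around the first one, then returning.

```bash
cat >> h.py <<'E'
def seq2(st,L):
    p0=np.array(st["position"]);R0=np.array(st["tcp_rot"]);out=[]
    for t,az,z in L:
        p,R=tcp_for(-82+az,t,az,z);out.append([np.round(R0.T@(p-p0)*1000,0).tolist(),np.round(Ro.from_matrix(R0.T@R).as_rotvec(degrees=True),1).tolist(),0])
    print(out)
E
python3 - <<'E'
from h import *
from rig import bot
s=bot.read_state()
seq2(s,[(34,42,.103),(33,41,.115),(31,40,.13),(29,37,.147),(27,34,.165),(25,30,.182),(23.5,25,.195),(23,20,.2)])
E
```

```text
[[[1.0, -1.0, -1.0], [-0.0, -0.7, 0.6], 0], [[-6.0, -6.0, -6.0], [-0.2, -1.1, 1.7], 0], [[-14.0, -14.0, -13.0], [-0.3, -2.2, 3.4], 0], [[-23.0, -23.0, -20.0], [-0.8, -2.9, 5.8], 0], [[-33.0, -32.0, -28.0], [-1.1, -3.7, 8.1], 0], [[-41.0, -40.0, -34.0], [-1.6, -4.5, 10.6], 0], [[-47.0, -48.0, -39.0], [-2.1, -4.9, 13.1], 0], [[-49.0, -51.0, -40.0], [-2.6, -4.6, 15.1], 0]]
```

play_rows(motion=[[[0,-1,-1],[0,-0.7,0.6],0],[[-6,-6,-6],[-0.2,-1.1,1.7],0],[[-14,-14,-13],[-0.3,-2.2,3.4],0],[[-23,-23,-20],[-0.8,-2.9,5.8],0],[[-33,-32,-28],[-1.1,-3.7,8.1],0],[[-41,-40,-34],[-1.6,-4.5,10.6],0],[[-47,-48,-39],[-2.1,-4.9,13.1],0],[[-49,-51,-40],[-2.6,-4.6,15.1],0]])

```text
time_s: 12.95
position: [0.4846, -0.1868, 0.3029]
tcp_rot: [[-0.181, 0.978, 0.106], [0.344, 0.164, -0.925], [-0.921, -0.131, -0.366]]
force: [0.9, 0.3, -6.5]
opening: 0.251
```

```bash
python3 - <<'E'
from h import *
from rig import bot
s=bot.read_state()
o,Rt=pose(s);print(s["joint_positions"],np.degrees(np.arctan2(Rt[1,0],Rt[0,0])),(o+Rt@CO))
seq2(s,[(22,14,.2),(22,2,.2),(22,-11,.2),(22,-22,.2),(22,-32,.2),(22,-38,.2),(22,-42,.2),(22,-42,.2)])
E
```

```text
[-38.81345154  26.09373721  79.9436645    8.92165059  95.0498875
 -47.76230025] -83.45509439132908 [ 0.56418496 -0.271715    0.20276659]
[[[6.0, -3.0, 2.0], [-0.4, -0.2, 2.4], 0], [[11.0, -8.0, 3.0], [-1.2, 0.4, 6.8], 0], [[19.0, -13.0, 4.0], [-2.1, 0.0, 11.6], 0], [[28.0, -16.0, 5.0], [-2.8, -1.1, 15.6], 0], [[37.0, -18.0, 5.0], [-3.3, -2.8, 19.0], 0], [[43.0, -18.0, 5.0], [-3.6, -4.1, 20.8], 0], [[47.0, -18.0, 5.0], [-3.8, -5.1, 22.0], 0], [[47.0, -18.0, 5.0], [-3.8, -5.1, 22.0], 0]]
```

play_rows(motion=[[[4,-3,2],[-0.4,-0.2,2.4],0],[[11,-8,3],[-1.2,0.2,6.8],0],[[19,-13,4],[-2.1,0,11.6],0],[[28,-16,5],[-2.8,-1.1,15.6],0],[[37,-18,5],[-3.3,-2.8,19],0],[[43,-18,5],[-3.6,-4.1,20.8],0]])

```text
time_s: 13.55
position: [0.4579, -0.1791, 0.2609]
tcp_rot: [[0.182, 0.969, 0.165], [0.327, 0.099, -0.94], [-0.927, 0.225, -0.299]]
force: [-0.7, 0.0, -6.3]
opening: 0.252
```

```bash
cat >> h.py <<'E'
def zz(tag):
    from rig import bot
    snap(bot,tag,["scene"])
    st=bot.read_state();o,Rt=pose(st);c=np.load(f"scene_{tag}.npz")
    q=proj(c,[o+Rt@np.array([.07,.0,.0])])[0].astype(int);x0=max(q[0]-55,0);y0=max(q[1]-45,0)
    i=np.uint8(255*(cv2.resize(c["img"][y0:y0+90,x0:x0+110],None,fx=6.5,fy=6.5,interpolation=2)/255)**.6)
    th=np.linspace(0,6.28,40)
    for x,y in[(97,62),(67,62),(37,62),(97,32)]:
        P=np.c_[x+15*np.cos(th),y+15*np.sin(th),20+0*th]/1000
        for p in proj(c,o+P@Rt.T):cv2.circle(i,(int((p[0]-x0)*6.5),int((p[1]-y0)*6.5)),1,(0,255,0),-1)
    cv2.imwrite(f"pics/z{tag}.png",i)
E
python3 -c "
from h import *
zz('8')"
```

```text
pos [ 0.4579 -0.1791  0.2609] tilt 21.98 az in tote -37.0 corner [ 0.5619 -0.2717  0.1962] low 0.1499 j [-47.8  18.6 100.   22.1  70.3 -64.9] F [-0.7  0.  -6.3] t 13.55
```

View pics/z8.png

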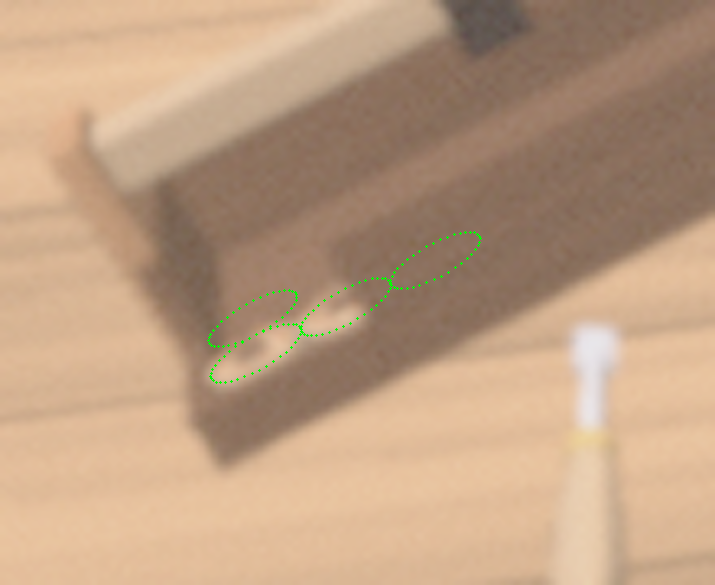

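They're still in a row (the third is hidden behind the wall). I'll go further towards −y.

```bash
python3 - <<'E'
from h import *
from rig import bot
s=bot.read_state()
seq2(s,[(22,-41,.2),(22,-45,.2),(22.5,-48,.2),(23,-50,.2),(24,-52,.2)])
E
```

```text
[[[-1.0, 2.0, 0.0], [-0.4, -1.0, 1.2], 0], [[3.0, 1.0, 0.0], [-0.7, -2.0, 2.3], 0], [[6.0, -1.0, 0.0], [-0.9, -2.5, 3.5], 0], [[8.0, -2.0, 0.0], [-1.1, -2.7, 4.3], 0], [[9.0, -3.0, 1.0], [-1.3, -2.7, 5.6], 0]]
```

play_rows(motion=[[[1,1,0],[-0.4,-1,1.2],0],[[3,1,0],[-0.7,-2,2.3],0],[[6,-1,0],[-0.9,-2.5,3.5],0]])

```text
time_s: 13.9
position: [0.4604, -0.1781, 0.256]
tcp_rot: [[0.25, 0.953, 0.173], [0.29, 0.097, -0.952], [-0.924, 0.288, -0.252]]
force: [-1.0, -1.0, -5.9]
opening: 0.252
```

```bash
python3 -c "
from h import *
zz('9')"
```

```text
pos [ 0.4604 -0.1781  0.256 ] tilt 22.52 az in tote -48.80000000000001 corner [ 0.5673 -0.2742  0.202 ] low 0.1459 j [-48.5  17.3 103.2  24.8  64.9 -68.3] F [-1.  -1.  -5.9] t 13.9
```

View pics/z9.png

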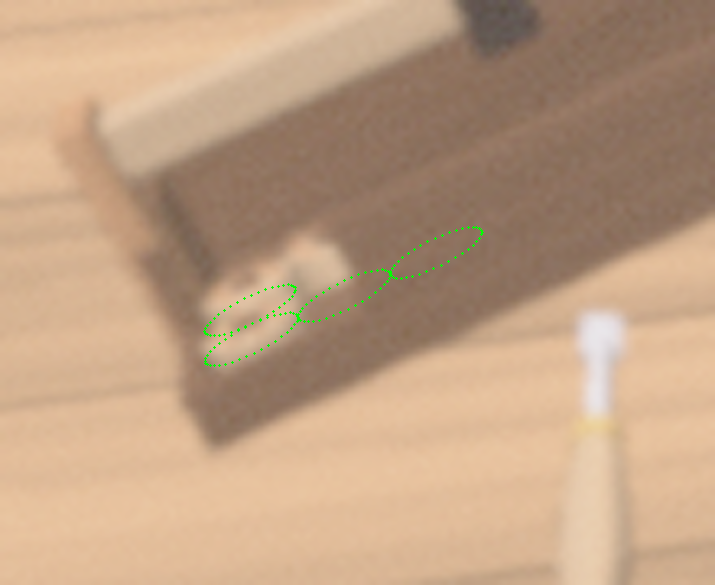

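The fold worked: one rosette is on the corner, one beside it on the +x wall, and the third nestled against both. I'll swing back to the corner direction.

```bash
python3 - <<'E'
from h import *
from rig import bot
s=bot.read_state()
seq2(s,[(21,-40,.2),(21,-24,.2),(21,-6,.2),(22,10,.2),(23,22,.2),(25,32,.2),(27,39,.2),(29,42,.2)])
E
```

```text
[[[-6.0, 2.0, -1.0], [0.6, 1.1, -3.3], 0], [[-18.0, 10.0, 1.0], [1.7, 4.1, -8.1], 0], [[-28.0, 20.0, 2.0], [2.8, 5.8, -14.4], 0], [[-35.0, 30.0, 2.0], [3.7, 6.6, -20.3], 0], [[-38.0, 38.0, 2.0], [4.3, 6.3, -25.0], 0], [[-41.0, 45.0, 2.0], [4.9, 6.2, -29.6], 0], [[-43.0, 52.0, 1.0], [5.3, 6.0, -33.3], 0], [[-45.0, 57.0, 2.0], [5.7, 6.7, -35.6], 0]]
```

play_rows(motion=[[[-6,2,0],[0.6,1.1,-3.3],0],[[-18,10,1],[1.7,4.1,-8.1],0],[[-28,20,2],[2.8,5.8,-14.4],0],[[-35,30,2],[3.7,6.6,-20.3],0],[[-38,38,2],[4.3,6.3,-25],0],[[-41,45,2],[4.9,6.2,-29.6],0],[[-43,52,1],[5.3,6,-33.3],0],[[-45,57,2],[5.7,6.7,-35.6],0]])

```text
time_s: 14.75
position: [0.5056, -0.1871, 0.3129]
tcp_rot: [[-0.37, 0.926, 0.069], [0.312, 0.194, -0.93], [-0.875, -0.323, -0.361]]
force: [0.2, 0.9, -6.6]
opening: 0.248
```

```bash
python3 -c "
from h import *
from rig import bot
zz('10')
seq2(bot.read_state(),[(29.5,42,.198),(30.5,42,.19),(31.5,42,.18),(32.5,42,.167),(33.5,42,.153),(34.3,42,.138),(35,42,.125),(35,42,.115)])"
```

```text
pos [ 0.5056 -0.1871  0.3129] tilt 28.94 az in tote -318.2 corner [ 0.5675 -0.272   0.2009] low 0.1884 j [-33.9  32.   70.    3.1 106.8 -41.9] F [ 0.2  0.9 -6.6] t 14.75
[[[2.0, -3.0, 0.0], [0.1, 0.4, -0.4], 0], [[7.0, 0.0, 4.0], [0.1, 1.1, -1.1], 0], [[13.0, 4.0, 8.0], [0.1, 1.9, -1.8], 0], [[22.0, 9.0, 13.0], [0.1, 2.6, -2.4], 0], [[32.0, 14.0, 19.0], [0.1, 3.4, -3.1], 0], [[43.0, 20.0, 25.0], [0.1, 4.0, -3.6], 0], [[53.0, 24.0, 30.0], [0.1, 4.5, -4.1], 0], [[62.0, 27.0, 34.0], [0.1, 4.5, -4.1], 0]]
```

View pics/z10.png

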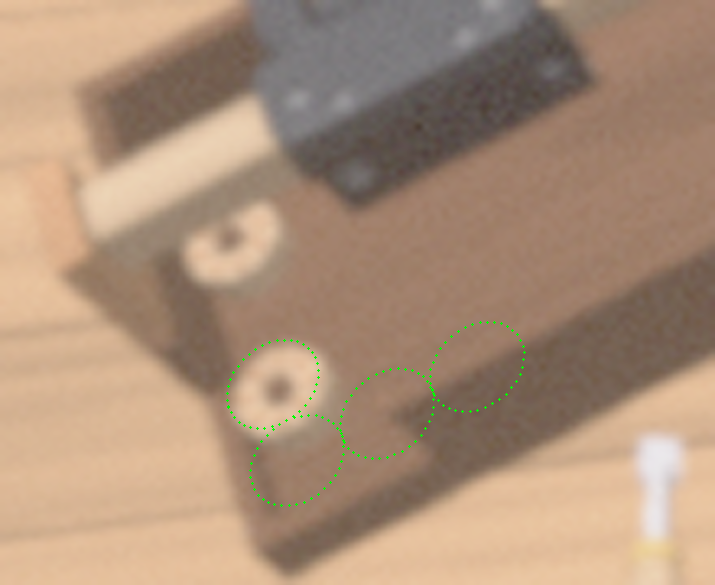

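They kept sliding along the +x wall before I got back. They are now returning towards the corner along that wall, so I'll let them settle.

play_rows(motion=[[[1,0,0],[0,0.4,-0.4],0],[[1,0,0],[0,0.7,-0.7],0],[[1,0,0],[0,1,-1],0],[[1,0,0],[0,1,-1],0],[[1,0,0],[0,1,-1],0]])

```text
time_s: 15.3
position: [0.5034, -0.1878, 0.3124]
tcp_rot: [[-0.386, 0.92, 0.061], [0.324, 0.197, -0.925], [-0.863, -0.338, -0.375]]
force: [0.2, 0.6, -5.2]
opening: 0.25
```

```bash
python3 -c "
from h import *
from rig import bot
zz('11')"
```

```text
pos [ 0.5034 -0.1878  0.3124] tilt 30.3 az in tote -318.0 corner [ 0.5629 -0.2711  0.1981] low 0.1854 j [-34.1  32.5  69.6   3.1 108.  -41.9] F [ 0.2  0.6 -5.2] t 15.3
```

View pics/z11.png

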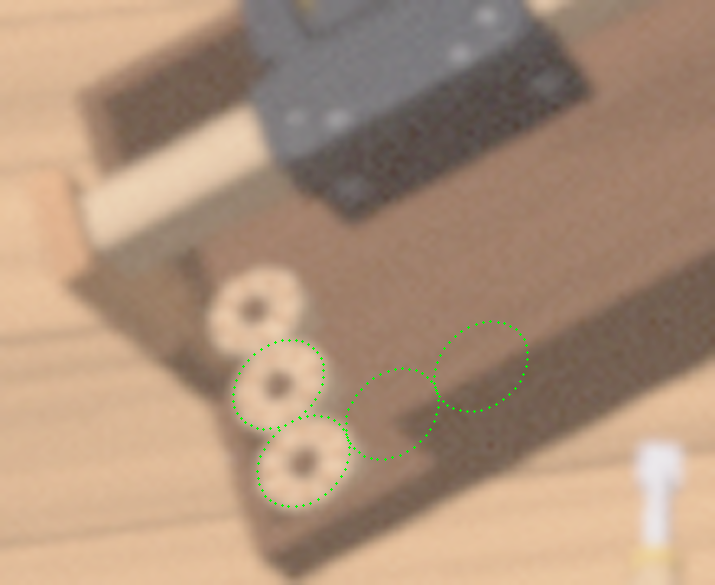

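They now form a row along the +x wall, fully visible in the scene view. I'll repeat the fold towards +y/−x with a quicker return.

```bash
python3 -c "
from h import *
from rig import bot
s=bot.read_state()
seq2(s,[(27,56,.2),(24,74,.2),(22,94,.2),(22,112,.2),(22,122,.2),(22,128,.2),(22,132,.2),(22,135.5,.2)])
p,R=tcp_for(-82+135.5,22,135.5,.2)
seq2(dict(position=p,tcp_rot=R),[(22.5,138.5,.2),(20,128,.2),(16,105,.2),(17,75,.2),(21,56,.2),(25,48,.2),(28,44,.2),(30,42,.2)])
"
```

```text
[[[11.0, 5.0, -7.0], [1.7, -7.2, -1.9], 0], [[30.0, 9.0, -13.0], [3.3, -15.5, -2.5], 0], [[50.0, 11.0, -15.0], [4.5, -23.5, -1.4], 0], [[68.0, 13.0, -14.0], [5.4, -30.1, 0.1], 0], [[78.0, 13.0, -12.0], [5.7, -33.5, 1.8], 0], [[84.0, 13.0, -11.0], [5.8, -35.4, 3.1], 0], [[88.0, 13.0, -10.0], [5.8, -36.6, 4.1], 0], [[91.0, 13.0, -8.0], [5.8, -37.6, 5.0], 0]]
[[[3.0, 0.0, -1.0], [0.2, -1.1, 0.5], 0], [[-7.0, -1.0, 4.0], [-0.5, 3.3, -0.3], 0], [[-23.0, -3.0, 14.0], [-1.5, 11.4, 0.1], 0], [[-40.0, -4.0, 28.0], [-2.8, 19.8, -0.9], 0], [[-52.0, -5.0, 42.0], [-4.0, 27.1, -1.9], 0], [[-60.0, -4.0, 52.0], [-4.8, 31.9, -3.2], 0], [[-66.0, -3.0, 60.0], [-5.4, 35.3, -4.1], 0], [[-69.0, -2.0, 64.0], [-5.8, 37.4, -4.8], 0]]
```

play_rows(motion=[[[11,5,-7],[1.7,-7.2,-1.9],0],[[30,9,-13],[3.3,-15,-2.5],0],[[50,11,-15],[4.5,-23,-1.4],0],[[68,13,-14],[5.4,-30,0.1],0],[[78,13,-12],[5.7,-33.5,1.8],0],[[84,13,-11],[5.8,-35.4,3.1],0],[[88,13,-10],[5.8,-36.6,4.1],0]])

```text
time_s: 16.05
position: [0.4794, -0.1452, 0.2353]
tcp_rot: [[-0.242, 0.955, 0.171], [-0.285, 0.098, -0.954], [-0.928, -0.279, 0.248]]
force: [-0.1, 1.1, -5.7]
opening: 0.25
```

```bash
python3 -c "
from h import *
from rig import bot
zz('12')"
```

```text
pos [ 0.4794 -0.1452  0.2353] tilt 21.93 az in tote -228.4 corner [ 0.5623 -0.2694  0.1993] low 0.1321 j [-17.5  25.6  92.6 -21.2  71.9 -17.1] F [-0.1  1.1 -5.7] t 16.05
```

View pics/z12.png

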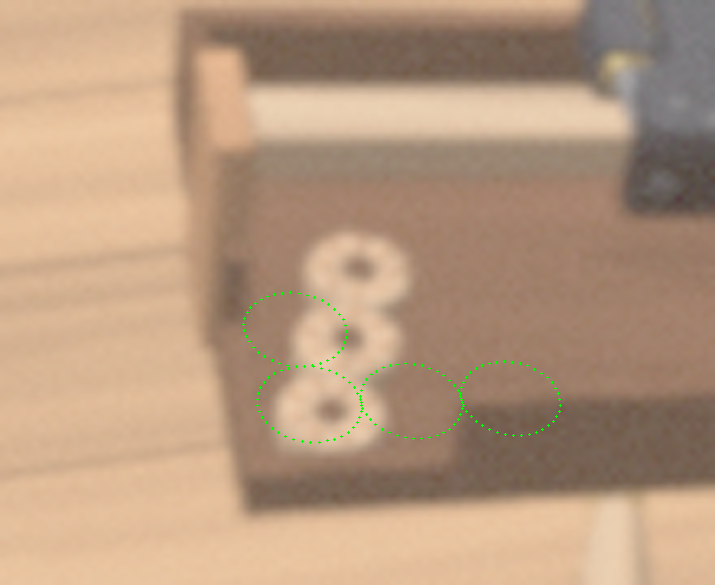

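play_rows(motion=[[[2,0,1],[0,-0.8,0.8],0]])

```text
time_s: 16.2
position: [0.4804, -0.1482, 0.2342]
tcp_rot: [[-0.225, 0.959, 0.173], [-0.298, 0.102, -0.949], [-0.928, -0.265, 0.262]]
force: [0.5, -1.0, -6.3]
opening: 0.249
```

```bash
python3 -c "
from h import *
from rig import bot
zz('13')"
```

```text
pos [ 0.4804 -0.1482  0.2342] tilt 21.89 az in tote -225.3 corner [ 0.5647 -0.2721  0.2011] low 0.1306 j [-17.6  25.3  93.3 -21.9  70.4 -16.7] F [ 0.5 -1.  -6.3] t 16.2
```

View pics/z13.png

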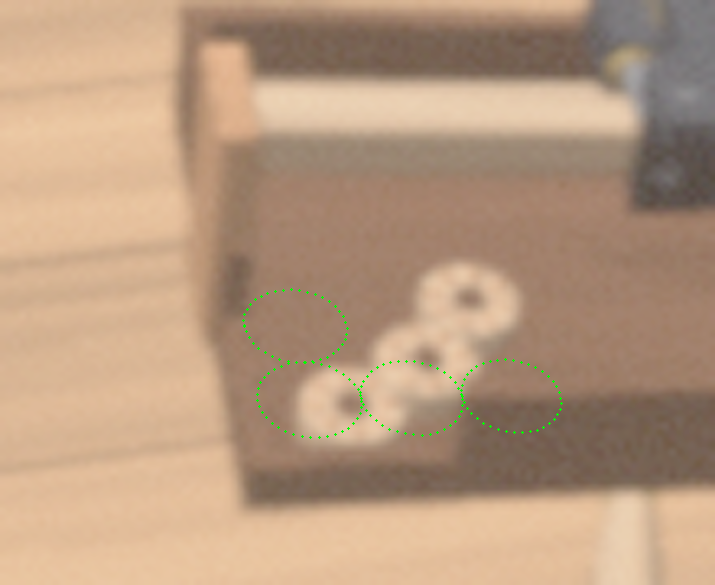

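They are folding now; I'll cut the tilt and pull towards +x straight away.

```bash
python3 -c "
from h import *
from rig import bot
s=bot.read_state()
L=[(-8.5,11),(-1,7.5),(7,5.5),(15,5.5),(20,8),(21,12),(21.5,15),(22,18)]
seq2(s,[(np.hypot(a,b),np.degrees(np.arctan2(b,a)),.2) for a,b in L])
"
```

```text
[[[-7.0, -5.0, 6.0], [-0.1, 7.0, 4.5], 0], [[-17.0, -10.0, 15.0], [-0.7, 14.4, 8.1], 0], [[-28.0, -14.0, 26.0], [-1.5, 22.4, 10.1], 0], [[-40.0, -17.0, 41.0], [-2.6, 30.3, 10.0], 0], [[-49.0, -16.0, 52.0], [-3.6, 35.2, 7.5], 0], [[-56.0, -12.0, 56.0], [-4.3, 36.2, 3.5], 0], [[-60.0, -9.0, 59.0], [-4.7, 36.6, 0.5], 0], [[-65.0, -5.0, 61.0], [-5.2, 37.0, -2.5], 0]]
```

play_rows(motion=[[[-7,-5,6],[0,7,4.5],0],[[-17,-10,15],[-0.7,14.4,8.1],0],[[-28,-14,26],[-1.5,22.4,10.1],0],[[-40,-17,41],[-2.6,30.3,10],0],[[-49,-16,52],[-3.6,35.2,7.5],0]])

```text
time_s: 16.75
position: [0.4847, -0.1889, 0.2996]
tcp_rot: [[-0.181, 0.978, 0.104], [0.318, 0.159, -0.935], [-0.931, -0.136, -0.34]]
force: [0.7, -1.1, -6.7]
opening: 0.252
```

```bash
python3 -c "
from h import *
from rig import bot
zz('14')"
```

```text
pos [ 0.4847 -0.1889  0.2996] tilt 21.47 az in tote -338.1 corner [ 0.564  -0.2768  0.2018] low 0.1905 j [-38.4  25.9  80.4   7.9  93.7 -47.1] F [ 0.7 -1.1 -6.7] t 16.75
```

View pics/z14.png

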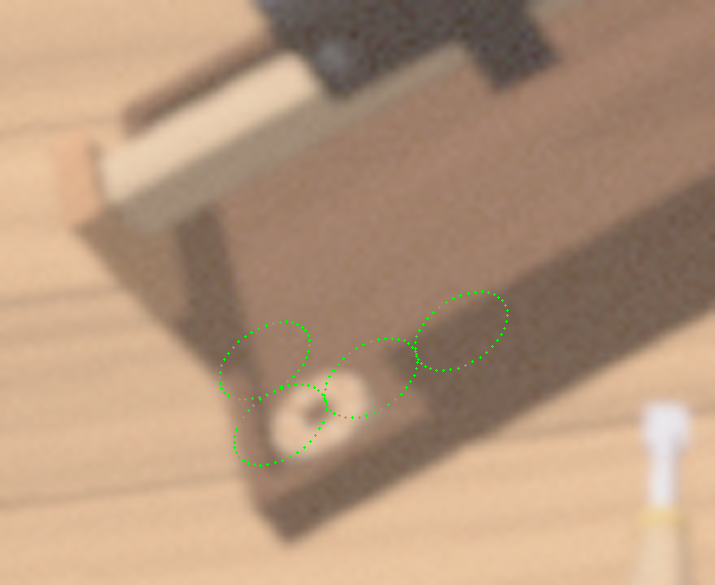

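Momentum carried the other two back along the +y wall. A better plan: settle in a row on the +y wall, slide all three across to −y in parallel, then return at about 70 degrees azimuth. One should then end up behind the first on the +x wall and one on the +y wall.

```bash
cat >> h.py <<'E'
def sl(L,st=None,start=None,z=.2):
    if start is not None:
        a,b=start;az=np.degrees(np.arctan2(b,a));p,R=tcp_for(-82+az,np.hypot(a,b),az,z);st=dict(position=p,tcp_rot=R)
    seq2(st,[(np.hypot(a,b),np.degrees(np.arctan2(b,a)),z) for a,b in L])
E
python3 -c "
from h import *
from rig import bot
s=bot.read_state()
sl([(21,12),(22,15),(22,16)],s)
sl([(22,12),(20,5),(17,-2),(12,-7),(6,-11),(2,-15),(0,-19),(0,-20)],start=(22,16))
"
```

```text
[[[-3.0, 3.0, -7.0], [0.4, 1.1, -4.1], 0], [[-9.0, 7.0, -7.0], [0.8, 2.2, -7.0], 0], [[-10.0, 9.0, -7.0], [1.0, 2.2, -8.0], 0]]
[[[6.0, -5.0, 1.0], [-0.8, -0.1, 3.9], 0], [[20.0, -11.0, 1.0], [-1.8, -2.1, 10.8], 0], [[37.0, -15.0, 1.0], [-2.7, -5.1, 17.7], 0], [[56.0, -15.0, 1.0], [-3.0, -10.1, 22.7], 0], [[75.0, -12.0, 1.0], [-3.0, -16.0, 26.8], 0], [[90.0, -9.0, 3.0], [-3.2, -20.0, 30.8], 0], [[100.0, -7.0, 6.0], [-3.7, -22.0, 34.8], 0], [[101.0, -7.0, 6.0], [-3.9, -22.0, 35.7], 0]]
```

play_rows(motion=[[[-3,3,-5],[0.4,1.1,-4.1],0],[[-9,7,-6],[0.8,2.2,-7],0],[[-10,9,-6],[1,2.2,-8],0],[[-10,9,-6],[1,2.2,-8],0],[[-10,9,-6],[1,2.2,-8],0],[[-10,9,-6],[1,2.2,-8],0],[[-10,9,-6],[1,2.2,-8],0],[[-10,9,-6],[1,2.2,-8],0]])

```text
time_s: 17.6
position: [0.4951, -0.1812, 0.3078]
tcp_rot: [[-0.321, 0.944, 0.081], [0.329, 0.191, -0.925], [-0.888, -0.27, -0.371]]
force: [-0.5, 0.5, -5.3]
opening: 0.248
```

```bash
python3 -c "
from h import *
zz('15')"
```

```text
pos [ 0.4951 -0.1812  0.3078] tilt 27.33 az in tote -324.0 corner [ 0.5621 -0.2648  0.1978] low 0.1856 j [-35.1  30.   73.8   5.  103.1 -43.4] F [-0.5  0.5 -5.3] t 17.6
```

View pics/z15.png

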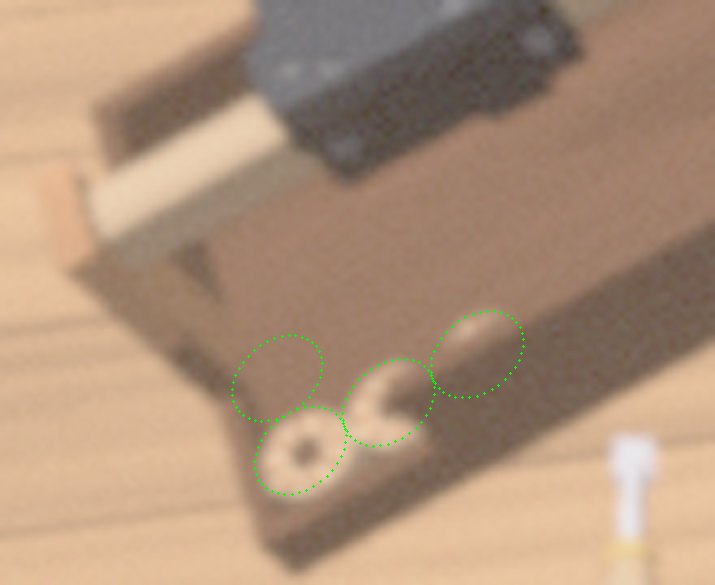

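Row on the +y wall again, as expected. Now the parallel slide to −y.

play_rows(motion=[[[6,-5,1],[-0.8,0,3.9],0],[[20,-11,1],[-1.8,-2.1,10.8],0],[[37,-15,1],[-2.7,-5.1,17.7],0],[[56,-15,1],[-3,-10.1,22.7],0],[[75,-12,1],[-3,-16,26.8],0],[[90,-9,3],[-3.2,-20,30.8],0],[[100,-7,6],[-3.7,-22,34.8],0],[[101,-7,6],[-3.9,-22,35.7],0]])

```text
time_s: 18.45
position: [0.4524, -0.1504, 0.2155]
tcp_rot: [[0.33, 0.932, 0.147], [0.058, 0.135, -0.989], [-0.942, 0.335, -0.009]]
force: [-0.6, 2.1, -5.5]
opening: 0.248
```

play_rows(motion=[[[0,0,0],[0,0,0],0],[[0,0,0],[0,0,0],0],[[0,0,0],[0,0,0],0],[[0,0,0],[0,0,0],0],[[0,0,0],[0,0,0],0]])

```text
time_s: 18.95
position: [0.4572, -0.1551, 0.2177]
tcp_rot: [[0.336, 0.931, 0.145], [0.05, 0.136, -0.989], [-0.94, 0.34, -0.001]]
force: [-0.8, -0.2, -6.1]
opening: 0.246
```

```bash
python3 -c "
from h import *
from rig import bot
snap(bot,'16',['wrist','scene'])
s=bot.read_state()
sl([(1,-16),(2,-9),(4,-1),(6,7),(7,14),(8,19),(8,20),(8,20)],s)
"
```

```text
pos [ 0.4572 -0.1551  0.2177] tilt 19.88 az in tote -89.8 corner [ 0.5631 -0.2644  0.1979] low 0.1353 j [-42.1  14.7 115.1  24.2  39.9 -67.7] F [-0.8 -0.2 -6.1] t 18.95
[[[-9.0, 5.0, 8.0], [0.5, 0.8, -3.9], 0], [[-20.0, 13.0, 9.0], [0.6, 1.8, -10.9], 0], [[-32.0, 24.0, 11.0], [1.0, 3.8, -18.8], 0], [[-43.0, 37.0, 14.0], [1.4, 5.8, -26.8], 0], [[-49.0, 48.0, 15.0], [1.6, 6.9, -33.8], 0], [[-54.0, 57.0, 17.0], [1.7, 7.9, -38.8], 0], [[-54.0, 59.0, 17.0], [1.7, 7.9, -39.8], 0], [[-54.0, 59.0, 17.0], [1.7, 7.9, -39.8], 0]]
```

View pics/scene_16.png

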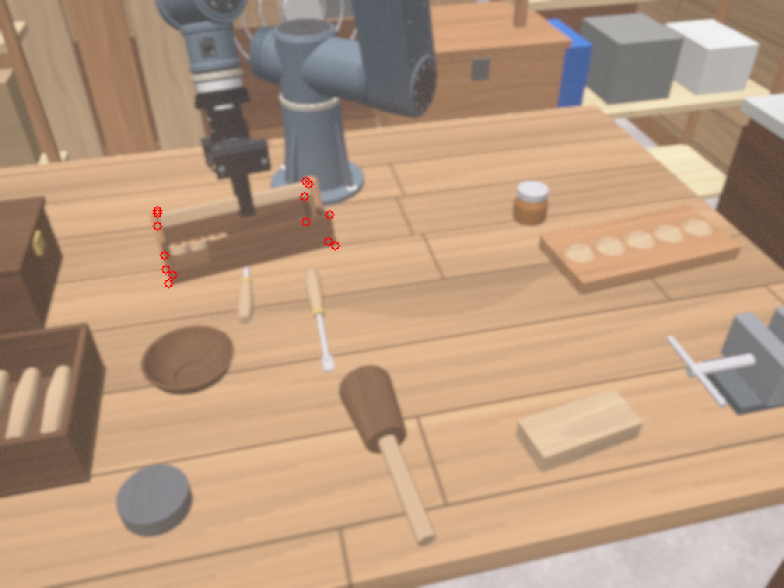

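All three now lie along the −y wall near the +x end ((180,248), (197,243), (217,238)). I'll return at about 68 degrees azimuth.

play_rows(motion=[[[-6,5,4],[0.5,0.8,-3.9],0],[[-16,13,7],[0.6,1.8,-10.9],0],[[-28,24,9],[1,3.8,-18.8],0],[[-40,36,11],[1.4,5.8,-26.5],0],[[-47,47,12],[1.6,6.9,-33],0],[[-50,53,13],[1.7,7.6,-37],0],[[-50,53,13],[1.7,7.6,-37.5],0],[[-50,53,13],[1.7,7.6,-37.5],0]])

```text
time_s: 19.85
position: [0.4915, -0.1627, 0.2815]
tcp_rot: [[-0.317, 0.941, 0.118], [0.089, 0.153, -0.984], [-0.944, -0.302, -0.133]]
force: [-0.5, 0.6, -5.9]
opening: 0.255
```

```bash
python3 -c "
from h import *
zz('17')"
```

```text
pos [ 0.4915 -0.1627  0.2815] tilt 19.25 az in tote -293.7 corner [ 0.563  -0.2682  0.1959] low 0.1848 j [-28.2  27.3  80.3  -4.1  91.2 -35.6] F [-0.5  0.6 -5.9] t 19.85
```

View pics/z17.png

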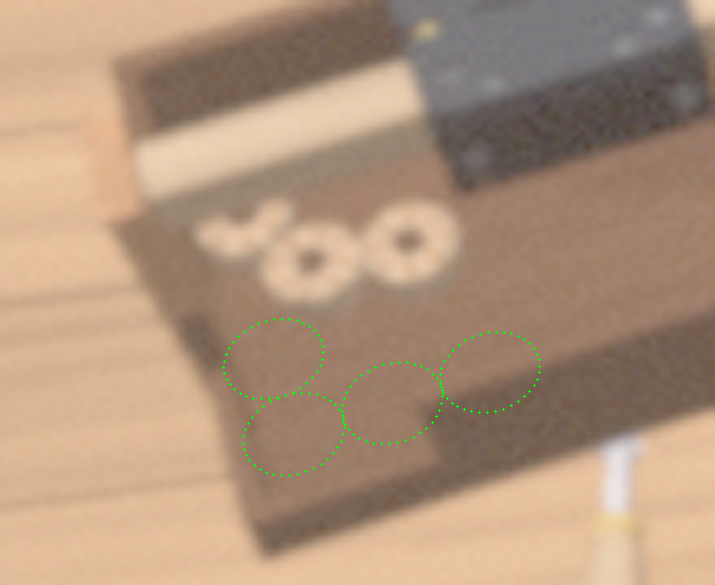

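As predicted, the second leads the wall-side one and the third is to the right. I'll hold and let them arrive.

play_rows(motion=[[[0,0,0],[0,0,0],0],[[0,0,0],[0,0,0],0],[[0,0,0],[0,0,0],0],[[0,0,0],[0,0,0],0]])

```text
time_s: 20.3
position: [0.4909, -0.1632, 0.2828]
tcp_rot: [[-0.318, 0.941, 0.117], [0.089, 0.152, -0.984], [-0.944, -0.302, -0.132]]
force: [0.4, -0.4, -5.6]
opening: 0.254
```

```bash
python3 -c "
from h import *
from rig import bot
zz('18')
s=bot.read_state()
sl([(10,19),(13,19),(16,19),(19,20),(22,21),(24,22),(25.5,23),(26,23.4)],s)
"
```

```text
pos [ 0.4909 -0.1632  0.2828] tilt 19.25 az in tote -293.5 corner [ 0.5623 -0.2688  0.1973] low 0.1862 j [-28.3  27.2  80.3  -4.2  91.4 -35.6] F [ 0.4 -0.4 -5.6] t 20.3
[[[-10.0, 1.0, 5.0], [-0.3, 2.3, -1.4], 0], [[-16.0, -0.0, 9.0], [-0.8, 5.2, -1.4], 0], [[-22.0, -1.0, 13.0], [-1.2, 8.2, -1.4], 0], [[-29.0, -0.0, 17.0], [-1.6, 11.1, -2.5], 0], [[-36.0, 0.0, 22.0], [-2.0, 14.1, -3.5], 0], [[-41.0, 1.0, 25.0], [-2.2, 16.0, -4.6], 0], [[-45.0, 2.0, 28.0], [-2.4, 17.5, -5.6], 0], [[-47.0, 3.0, 29.0], [-2.5, 18.0, -6.0], 0]]
```

View pics/z18.png

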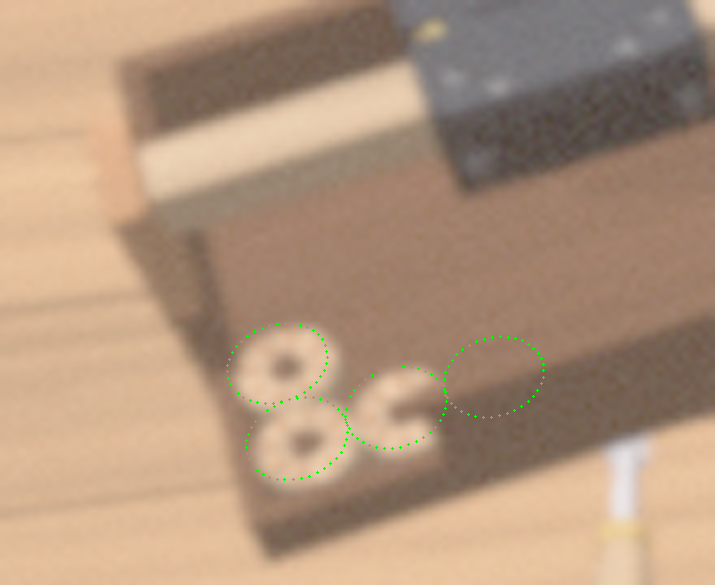

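The cluster is now compact: about (97,62), (97,32) and (67,62) mm, all within the cut-down zone. I'll bring the tilt to 35 degrees towards the corner, then lower.

play_rows(motion=[[[-6,1,4],[-0.3,2.3,-1.4],0],[[-14,0,8],[-0.8,5.2,-1.4],0],[[-22,0,13],[-1.2,8.2,-1.4],0],[[-29,0,17],[-1.6,11.1,-2.5],0],[[-36,0,22],[-2,14.1,-3.5],0],[[-41,1,25],[-2.2,16,-4.6],0],[[-45,2,28],[-2.4,17.5,-5.6],0],[[-47,3,29],[-2.5,18,-6],0]])

```text
time_s: 21.15
position: [0.513, -0.1967, 0.3215]
tcp_rot: [[-0.439, 0.898, 0.037], [0.368, 0.217, -0.904], [-0.82, -0.384, -0.425]]
force: [1.1, 0.3, -6.8]
opening: 0.25
```

```bash
python3 -c "
from h import *
from rig import bot
zz('19')
s=bot.read_state()
seq2(s,[(35,42,z) for z in(.197,.187,.175,.16,.145,.13,.115,.105)])
"
```

```text
pos [ 0.513  -0.1967  0.3215] tilt 34.93 az in tote -317.9 corner [ 0.5653 -0.2738  0.1995] low 0.1864 j [-34.4  35.6  64.4   3.5 114.8 -42. ] F [ 1.1  0.3 -6.8] t 21.15
[[[3.0, 0.0, -0.0], [0.0, 0.1, -0.0], 0], [[11.0, 4.0, 4.0], [0.0, 0.1, -0.0], 0], [[21.0, 8.0, 9.0], [0.0, 0.1, -0.0], 0], [[33.0, 14.0, 15.0], [0.0, 0.1, -0.0], 0], [[46.0, 20.0, 22.0], [0.0, 0.1, -0.0], 0], [[58.0, 26.0, 28.0], [0.0, 0.1, -0.0], 0], [[70.0, 31.0, 35.0], [0.0, 0.1, -0.0], 0], [[79.0, 35.0, 39.0], [0.0, 0.1, -0.0], 0]]
```

View pics/z19.png

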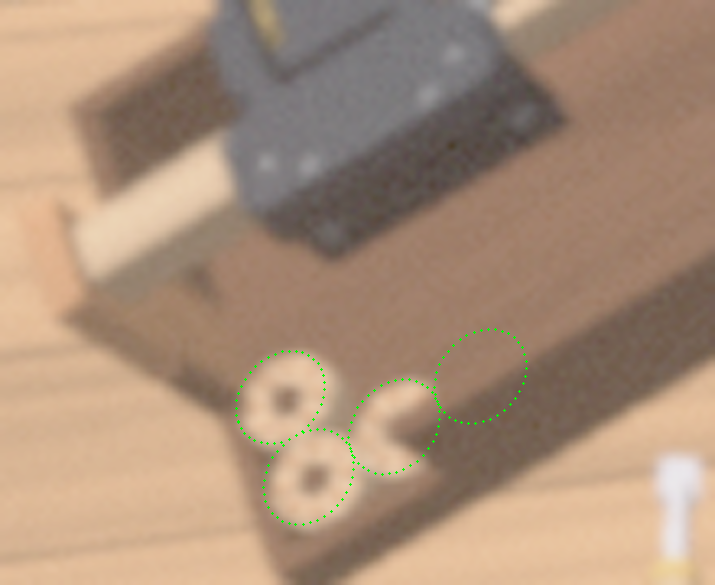

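The cluster is stable at 34.9 degrees. I'll lower it straight down over the bowl.

play_rows(motion=[[[3,1,1],[0,0,0],0],[[11,4,4],[0,0,0],0],[[21,8,9],[0,0,0],0],[[33,14,15],[0,0,0],0],[[46,20,22],[0,0,0],0],[[58,26,28],[0,0,0],0],[[70,31,34],[0,0,0],0],[[77,34,38],[0,0,0],0]])

```text
time_s: 22.0
position: [0.5099, -0.1935, 0.2279]
tcp_rot: [[-0.441, 0.897, 0.036], [0.369, 0.219, -0.903], [-0.818, -0.385, -0.428]]
force: [0.2, 0.3, -5.5]
opening: 0.249
```

play_rows(motion=[[[2,1,1],[0,0,0],0],[[3,1,1],[0,0,0],0],[[3,1,1],[0,0,0],0],[[3,1,1],[0,0,0],0],[[3,1,1],[0,0,0],0],[[3,1,1],[0,0,0],0],[[3,1,1],[0,0,0],0],[[3,1,1],[0,0,0],0]])

```text
time_s: 22.8
position: [0.5101, -0.1935, 0.2267]
tcp_rot: [[-0.44, 0.897, 0.037], [0.368, 0.218, -0.904], [-0.819, -0.384, -0.426]]
force: [0.2, 0.1, -5.8]
opening: 0.252
```

```bash
python3 -c "
from h import *
from rig import bot
zz('20');snap(bot,'20b',['wrist','top'])
s=bot.read_state();print(np.abs(s['qvel']).max(),s['opening'])
c=np.load('scene_20.npz');a=np.linspace(0,2*np.pi,60)
S=np.load('scene0.npz')
i=np.hstack([x['img'][150:300,80:350] for x in (S,c)]);i=cv2.resize(i,None,fx=1.45,fy=1.45)
cv2.imwrite('pics/cmp20.png',np.uint8(255*(i/255)**.6))
"
```

```text
pos [ 0.5101 -0.1935  0.2267] tilt 34.99 az in tote -318.0 corner [ 0.5624 -0.2705  0.1045] low 0.0915 j [-34.4  40.2  70.7   3.3 103.9 -42.6] F [ 0.2  0.1 -5.8] t 22.8
pos [ 0.5101 -0.1935  0.2266] tilt 35.0 az in tote -318.0 corner [ 0.5624 -0.2705  0.1045] low 0.0915 j [-34.4  40.2  70.7   3.3 103.9 -42.6] F [-0.1 -0.2 -7.2] t 22.85
0.07568319888628962 0.24586476823711725
```

View pics/z20.png

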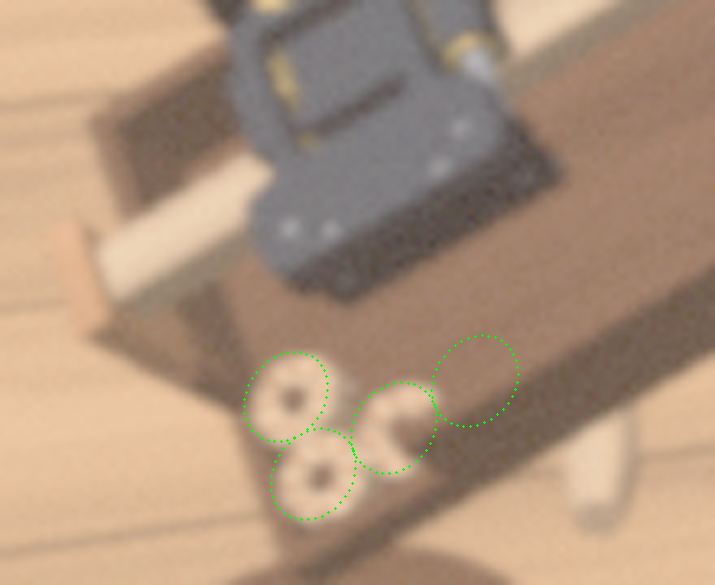

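View pics/cmp20.png

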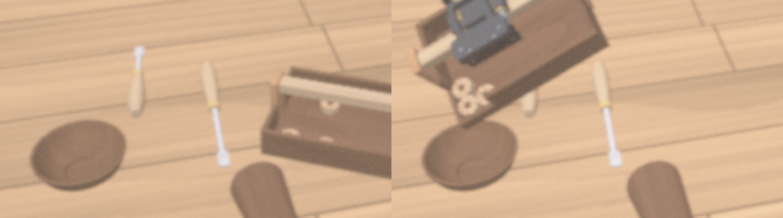

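View pics/wrist_20b.png

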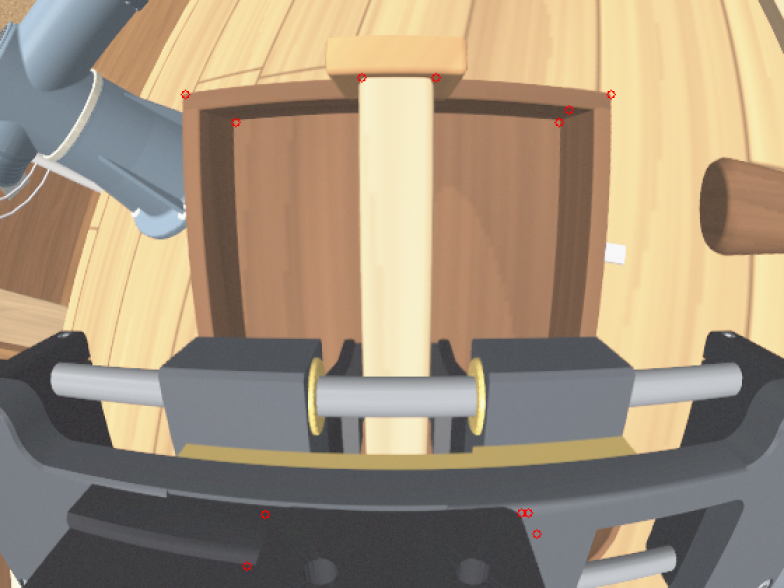

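Everything checks: 35.0 degrees, the corner about 2 mm from the bowl axis, the lowest edge about 41 mm above the rim, nothing moving, and the bowl and gouges unmoved in the before/after comparison. Handing in.

```bash
python3 -c "
from rig import bot
print(bot.hand_in())"
```

```text
the job is handed in; nothing more can be done
None
```

I picked the tote up by its bar and handed the job in at about 23 s. It was held still, tipped 35.0° towards the pick-out corner.

**Rosettes:** All three are in the tote at the corner, at about (97,62), (97,32) and (67,62) mm in the tote's frame. The gripper never pushed them. The first tip left them in a row along one wall, with the third about 75 mm from the corner. I raised the tote and rocked it to gather them. The first two tries at that only produced rows again; the third worked.

**Last checks:**
- **Corner position:** by the calibrated pose it is about 2 mm from the bowl's axis, and its lowest edge is about 41 mm above the rim, touching nothing.
- **Grip:** opening, load and the projected tote outline all showed no slip.
- **Other objects:** in the scene picture the bowl and both gouges had not moved, and the visible part of the mallet had not either. The arm hid the bowl from the top camera, so that view could not confirm it.

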